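# Hang the marble gauge board on its two hooks

### The job

The wooden marble gauge board lies flat on the shelf: lean it on the sloping rest with its wire loops uppermost, let go of it, and take it again by its top rail. Then hang it on the hook stand with one wire loop on each hook, and let go only once both loops bear on their hooks. Leave everything else on the shelf as it stands.

Things in the scene. Friction and masses are not known exactly. Their poses are not given: they have to be found in the camera images.
- board_mid (a point): Centre of the gauge board: solid plywood 120 (its x) x 190 (y) x 16 mm (z, thickness), about 0.26 kg, with round gauge marks and one hand slot. Axes: x towards the top edge, where two wire loops stand; y along its length; z through its thickness (up while it lies flat). Its centre of mass is close to here.
- rail_mid (a point): Middle of the board's top rail, 52 mm from board_mid along the board's x: a bar 16 mm wide (x), 16 mm thick, the part to hold. Below it a through hand slot 40 mm (x) by 80 mm (y) gives a finger room. With the board flat, grip across the rail's width, one finger in the slot; with it upright, across its thickness. Axes as the board's.
- loop_left (a point): Middle of the top bar of the wire loop at the board's y = +70 mm; 100 mm from board_mid along the board's x. A rigid U of 6 mm wire in the plane of the board, standing 43 mm above the top edge; clear opening 30 mm wide (board y) and 37 mm high. Axes as the board's.
- loop_right (a point): The same on the wire loop at the board's y = -70 mm.
- rack: Fixed hook stand. Origin on the shelf, under and midway between the two hooks; x points from the hook tips to the posts, y along the pair, z up. Two posts 26 mm wide at y = +-70 mm, faces at x = +64 mm, tops 240 mm up; between them a cross bar 100 mm up; foot board 16 mm thick, x = +17 to +93 mm. Either loop may go on either hook.
- hook_left (a point): On the axis of the hook at the stand's y = +70 mm, 220 mm up: a level brass rod 8 mm thick along the stand's x, from the post (x = +64 mm) to x = -18 mm; there it turns up to a tip (x = -26 mm, topmost point 20 mm above the rod's axis). A seated loop bears on the level rod behind the tip, its bar's centre 7 mm above this point. Axes as the stand's.
- hook_right (a point): The same on the hook at y = -70 mm.
- rest: Fixed sloping rest, 150 mm wide (y), foot board 130 mm (x) by 12 mm thick. Its slope rises at 45 degrees towards its own +x. Origin on the shelf surface.
- rest_corner (a point): Middle of the inner corner between the rest's sloping back and its lip, 50 mm before the rest's origin (x = -50 mm) and 30 mm up; the board's bottom edge stands here. From here the back rises 75 mm along the slope (the board's upper part stands free above it); the lip stands 24 mm square to the slope. Axes as the rest's: not tilted.
- jug_mid (a point): Centre of the marbled clay jug, 97 mm across, 150 mm tall, small handle at its +x side reaching 67 mm from the axis. Loose; leave alone.
- jar_mid (a point): Centre of a closed jar of green glass, 76 mm across, 125 mm tall. Loose; leave alone.
- ashtray_mid (a point): Centre of the brown bakelite ashtray, 110 mm across, 28 mm tall. Loose; leave alone.
- glass_mid (a point): Centre of the chrome shot glass, 48 mm across, 62 mm tall. Loose; leave alone.
- wedge_mid (a point): Centre of the black rubber doorstop wedge, 110 (x) x 42 mm, 33 mm tall at its thick end. Loose; leave alone.
- bin (a joint): Tilt of the sprung red bin of green marbles (100 x 125 x 70 mm, rim 103 mm up) on its steel stand at the back of the shelf, rad; 0 is level. Leave alone.
Not all that is in view belongs to the job. What is shaped like the part that bears board_mid but green is not meant.

How it is judged:
By the outcome, as a careful person would: the job done as asked, in the order asked, and still so for the second after the job is handed in, with the robot touching nothing.
It also fails if it takes over 72 s, if anything falls off the work surface, if the arm or the gripper's body presses on something with over 40 N, if the wrist force passes 120 N, or if a joint passes its speed limit or range.

### The arm

A 6-joint arm with a two-finger parallel gripper is mounted at the origin on the work surface. World frame = base frame: x ahead of the robot, y to its left, z up, the work surface at z = 0. Lengths are in m, angles in rad, forces in N, time in s.
With the tool pointing down it reaches from about 0.325 to 0.775 m from the base axis. Payload 5.5 kg.
Tool frame: the origin (TCP) lies midway between the tips of the shut fingers; the grasp point (between the pads) lies 19 mm behind it; y points along the fingers, z is the direction in which the jaws open and shut, and the axes are right-handed (so a half turn about y gives the same grasp; the last joint's range is limited). The gripper opens to 85 mm and grips with 20 to 120 N. Pads are 22 mm wide; open, the fingers measure 114 mm over their backs; the gripper's body (76 mm by 85 mm) begins 54 mm behind the grasp point. The pads swing forward as they close: fully open they stand 13 mm farther back than shut.
Start: joints at [-1.265, 0.091, 1.231, -0, 1.82, -0.057], TCP at [0.213, -0.561, 0.231] pointing down, gripper open.
Joint ranges: [-2.87, 2.87], [-0.86, 2.18], [0.17, 2.46], [-1.51, 4.65], [0.06, 2.69], [-2.65, 2.65]. Speed limits (rad/s): [2.57, 2.57, 3.01, 3.14, 3.14, 3.14].

### API

Orientations are given as a unit quaternion [x, y, z, w].
In Python, from rig import manip gives the robot as it stands. The module is installed in compiled form; this text tells all that it offers.
- The arm moves only by the tool carry_out, never from a script. Its argument "rows" is text: rows parted by semicolons, each of 5 numbers parted by spaces: the gripper's target within -1 to 1 (shut at 1, half-way at 0, fully open at -1), then the shift along the world's x, y, z in m, then the turn about the world's z in rad. In form: grip dx dy dz spin; .... A call has 1 to 10 rows; each row is the pose to reach, as a shift and turn from the pose measured when the call began; what a row does not reach only later rows make up. A row lasts 1/8 s, in which the tool goes at most 62.5 mm and 10.7 degrees, less where a joint would pass 70% of its speed; a pose out of reach is approached as far as the arm can. A call with a gripper value outside its range is refused whole. The fingers move at their own pace and stop on an object; the grip force is fixed at half the most. Time passes only in rows, so rows that repeat a pose let the fingers close. It gives the time, the measured TCP pose, the force and the opening at its end, in the units of the state.
- manip.read_state(): the state, without advancing time (a new reading comes with each control period).
- manip.capture(name): name is "scene" or "top"; returns (picture, depth): 420x560x3 uint8, red, green, blue; 420x560 float32, m along the optical axis (not along the pixel's ray), 0 where there is no reading.
- manip.calibration(name): a dict with "K" (3x3 intrinsics, pixels), "dist_coeffs" ([k1, k2, p1, p2, k3] as OpenCV has them; the pictures are not rectified), "eye" and "attitude" of the camera in the world. Camera axes: x right, y down, z forward; pixel columns grow to the right and rows downward; lengths in m; the calibration is good to about 2 mm. A picture is of the moment at which its call begins. calibration takes no time and is no camera call.
- manip.hand_in(): hands the job in, once; it reports no verdict.
The state is a dict: "time_s": time; "joint_pos": joint angles; "joint_vel": joint speeds; "effort": joint torques, N m; "position": TCP position; "tool_rot": TCP orientation; "force": force on the tool from outside, world axes, zero at the start; "moment": the same for the moment, N m; "finger_gap": opening from 0.0 (shut) to 1.0 (fully open).
Only numpy, scipy, OpenCV 4.12 (cv2) and the standard library are available. Lean on these libraries where they do the work, as an engineer would, in place of code of your own. Each camera call takes 0.05 s, during which the arm holds its last target.

## Working session

There is one attempt and no reset: what is moved stays moved. The work goes in short steps, Python scripts to look and compute and a tool call to move; the robot and the scene stay as the last step left them, time stands still between calls to the robot, and variables do not carry over. Pictures are saved under pics/ and viewed, and the job is handed in when it is done.

Besides the shell and the picture viewer there is one more tool, called after "Call:" by a JSON object that holds its "method" and its "body", one argument or row to a line. carry_out: Moves the arm, as the interface text tells. Its arguments: {"type":"object","properties":{"rows":{"type":"string"}},"required":["rows"]}

```bash
mkdir -p pics
cat > h.py <<'E'
import numpy as np, cv2
from rig import manip
from scipy.spatial.transform import Rotation as R
def snap(tag):
    out={}
    for n in ("scene","top"):
        p,d=manip.capture(n); cv2.imwrite(f"pics/{tag}_{n}.png",p[:,:,::-1]); np.savez(f"pics/{tag}_{n}.npz",p=p,d=d)
def load(tag,n):
    z=np.load(f"pics/{tag}_{n}.npz"); return z['p'],z['d']
def cal(n):
    c=manip.calibration(n); A=np.array(c['attitude'],float)
    Rm=R.from_quat(A).as_matrix() if A.size==4 else A.reshape(3,3)
    return np.array(c['K'],float),np.array(c['dist_coeffs'],float),np.array(c['eye'],float),Rm
def pts(d,n,uv):
    K,D,e,Rm=cal(n); uv=np.array(uv,float).reshape(-1,1,2)
    x=cv2.undistortPoints(uv,K,D).reshape(-1,2)
    ui=np.round(uv.reshape(-1,2)).astype(int)
    z=d[ui[:,1],ui[:,0]]
    return (np.c_[x,np.ones(len(x))]*z[:,None])@Rm.T+e
def cloud(d,n):
    h,w=d.shape; g=np.stack(np.meshgrid(np.arange(w),np.arange(h)),-1).reshape(-1,2)
    P=pts(d,n,g).reshape(h,w,3); P[d<=0]=np.nan; return P
def onz(n,uv,z):
    K,D,e,Rm=cal(n); x=cv2.undistortPoints(np.array(uv,float).reshape(-1,1,2),K,D).reshape(-1,2)
    r=np.c_[x,np.ones(len(x))]@Rm.T
    return e+r*((z-e[2])/r[:,2])[:,None]
def proj(n,P):
    K,D,e,Rm=cal(n); q=(np.atleast_2d(P)-e)@Rm
    return cv2.projectPoints(q,np.zeros(3),np.zeros(3),K,D)[0].reshape(-1,2)
def crop(tag,n,u0,v0,u1,v1,s,name):
    p,_=load(tag,n); c=cv2.resize(p[v0:v1,u0:u1,::-1],None,fx=s,fy=s,interpolation=cv2.INTER_CUBIC); cv2.imwrite(f"pics/{name}.png",c)
E
python3 - <<'E'
from h import *
snap("a")
for n in("scene","top"): print(n,manip.calibration(n))
print(manip.read_state())
E
```

```text
scene {'K': array([[427.2427928 ,   0.        , 280.06432672],
       [  0.        , 427.2427928 , 210.34175575],
       [  0.        ,   0.        ,   1.        ]]), 'dist_coeffs': array([-0.09566861,  0.        ,  0.        ,  0.        ,  0.        ]), 'eye': array([1.10270888, 0.33897306, 1.04919868]), 'attitude': array([ 0.4776669 ,  0.82263676, -0.27103699, -0.14711238])}
top {'K': array([[516.48127348,   0.        , 287.45692426],
       [  0.        , 516.48127348, 211.9193319 ],
       [  0.        ,   0.        ,   1.        ]]), 'dist_coeffs': array([-0.13707453,  0.        ,  0.        ,  0.        ,  0.        ]), 'eye': array([ 0.37630401, -0.00238715,  1.69002429]), 'attitude': array([ 0.70890225, -0.70333879,  0.03734059, -0.03711908])}
{'time_s': 0.1, 'joint_pos': array([-1.26469094e+00,  9.18222150e-02,  1.23178701e+00, -2.94867185e-06,
        1.81981028e+00, -5.67058185e-02]), 'joint_vel': array([-0.00026745, -0.00189867, -0.00257905, -0.00085923,  0.00159439,
        0.00065666]), 'effort': array([ 4.09886110e-03, -4.60216069e+01, -4.19218791e+01,  5.27436237e-05,
        1.06302073e-02,  1.12073817e-06]), 'position': array([ 0.21285809, -0.56069591,  0.23022864]), 'tool_rot': array([-0.12765178,  0.69614442, -0.69486293,  0.12748911]), 'force': array([-0.19808431, -0.6583941 ,  1.10700351]), 'moment': array([-0.00706071, -0.06778806,  0.08595237]), 'finger_gap': 0.9954185332171804}
```

View pics/a_scene.png

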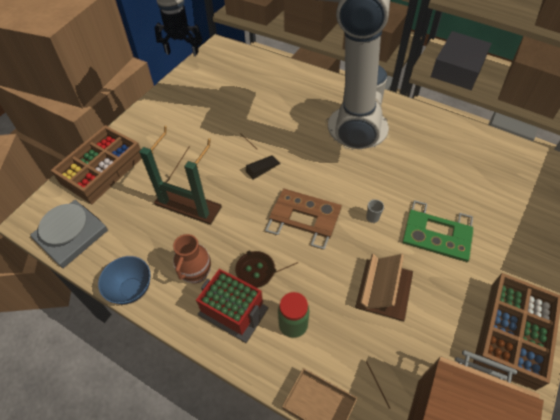

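View pics/a_top.png

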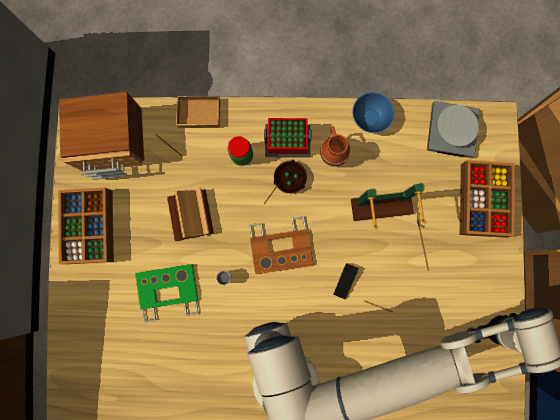

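Two boards fit the shape: wooden at scene (305,213) / top (283,248), and green at scene (438,235) / top (168,288). I choose the wooden one. The ashtray holding green marbles at top (290,177) is a different object. The hook stand is at top (390,205) and the rest at top (190,213).

Run:
```python
from h import *
crop("a","top",235,205,330,285,8,"c1")
crop("a","top",155,175,230,250,8,"c2")
crop("a","top",340,170,440,240,8,"c3")
```

```text
(no output)
```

View pics/c1.png

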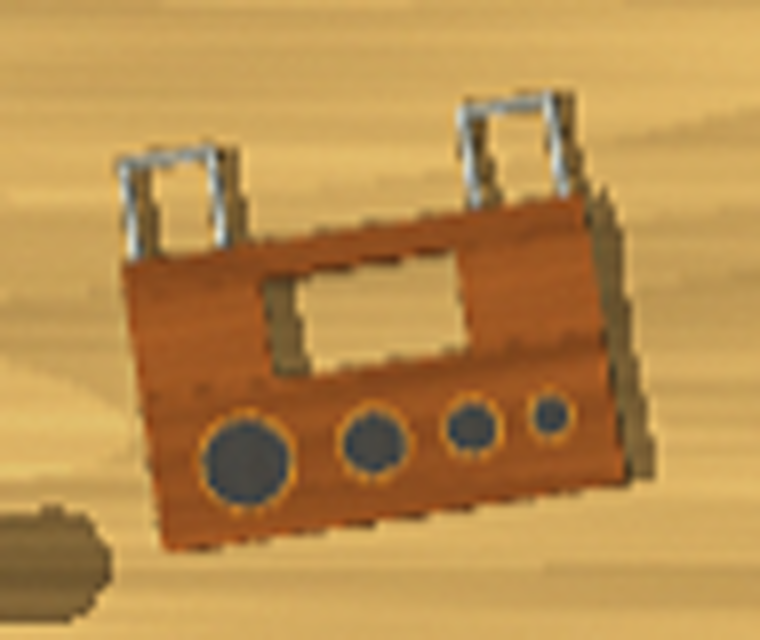

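View pics/c2.png

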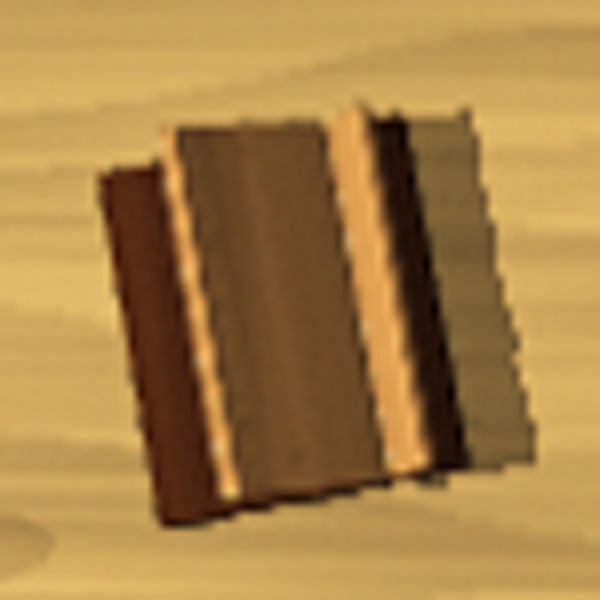

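View pics/c3.png

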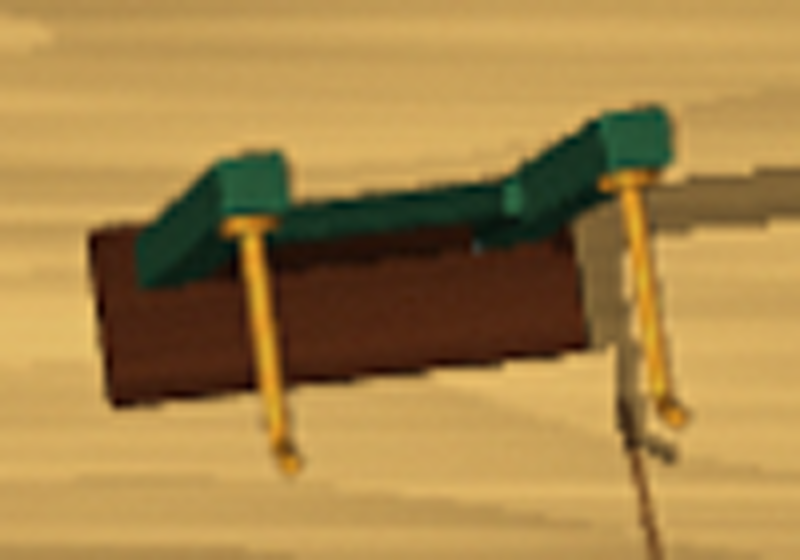

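Run:
```python
from h import *
np.set_printoptions(precision=4,suppress=True)
_,d=load("a","top"); P=cloud(d,"top")
print("rest row v=213")
for u in range(162,225,2): print(u,P[213,u])
# board corners: TL TR BR BL (top face z=16mm)
c=[(235+126/8,205+265/8),(235+582/8,205+198/8),(235+625/8,205+483/8),(235+165/8,205+550/8)]
B=onz("top",np.array(c)-.5,.016); print(B, B.mean(0)); 
l=onz("top",[(235+167/8,205+157/8),(235+507/8,205+103/8)],.010); print(l)
ex=(B[0]+B[1]-B[2]-B[3])/2; ey=(B[0]+B[3]-B[1]-B[2])/2; print(np.linalg.norm(ex),np.linalg.norm(ey),np.arctan2(ex[1],ex[0]),np.arctan2(-ey[0],ey[1]))
print("board z",P[260,270],P[237,265])
# hooks
h=np.array([(340+256/8,170+240/8),(340+285/8,170+440/8),(340+632/8,170+200/8),(340+663/8,170+390/8)])-.5
print("hooks",onz("top",h,.224))
print("post tops",onz("top",np.array([(340+255/8,170+188/8),(340+637/8,170+140/8)])-.5,.24))
f=onz("top",np.array([(340+90/8,170+232/8),(340+113/8,170+405/8),(340+588/8,170+348/8)])-.5,.016);print("foot",f)
crop("a","scene",340,240,430,330,8,"c4")
crop("a","scene",120,110,230,230,6,"c5")
```

```text
rest row v=213
162 [0.5479 0.4133 0.002 ]
164 [ 0.5484  0.4076 -0.0021]
166 [0.5479 0.3995 0.0036]
168 [0.5477 0.3924 0.0053]
170 [0.5475 0.3851 0.0078]
172 [0.5473 0.3777 0.0107]
174 [0.548  0.3725 0.0041]
176 [0.5464 0.3623 0.0204]
178 [0.5481 0.3592 0.0039]
180 [0.5401 0.3358 0.0835]
182 [0.5405 0.3301 0.08  ]
184 [0.541  0.3246 0.076 ]
186 [0.5416 0.3193 0.0701]
188 [0.5425 0.3145 0.0618]
190 [0.5435 0.3098 0.0529]
192 [0.5439 0.3041 0.0487]
194 [0.5445 0.2985 0.0439]
196 [0.5461 0.2948 0.0283]
198 [0.5447 0.2858 0.0424]
200 [0.5453 0.2801 0.0379]
202 [0.5451 0.2732 0.0403]
204 [0.5441 0.265  0.0505]
206 [0.548  0.2646 0.0127]
208 [0.5476 0.2573 0.0171]
210 [0.5494 0.2533 0.0003]
212 [0.5492 0.2463 0.0026]
214 [ 0.5496  0.2402 -0.001 ]
216 [ 0.5497  0.2337 -0.0018]
218 [ 0.5499  0.2271 -0.0024]
220 [ 0.5497  0.2202 -0.0002]
222 [ 0.5498  0.2137 -0.0012]
224 [ 0.5499  0.2071 -0.0014]
[[ 0.4685  0.1179  0.016 ]
 [ 0.4972 -0.067   0.016 ]
 [ 0.382  -0.0849  0.016 ]
 [ 0.3535  0.1005  0.016 ]] [0.4253 0.0166 0.016 ]
[[ 0.5114  0.1005  0.01  ]
 [ 0.5347 -0.038   0.01  ]]
0.11644749282240507 0.18731682916064074 0.15182618943844794 0.1532604488768084
board z [0.3967 0.0531 0.0127] [0.4711 0.0702 0.0123]
hooks [[ 0.5691 -0.2434  0.224 ]
 [ 0.4971 -0.2531  0.224 ]
 [ 0.585  -0.3808  0.224 ]
 [ 0.5161 -0.3907  0.224 ]]
post tops [[ 0.5857 -0.2406  0.24  ]
 [ 0.6044 -0.3789  0.24  ]]
foot [[ 0.5992 -0.2092  0.016 ]
 [ 0.5281 -0.2182  0.016 ]
 [ 0.553  -0.4148  0.016 ]]
```

View pics/c4.png

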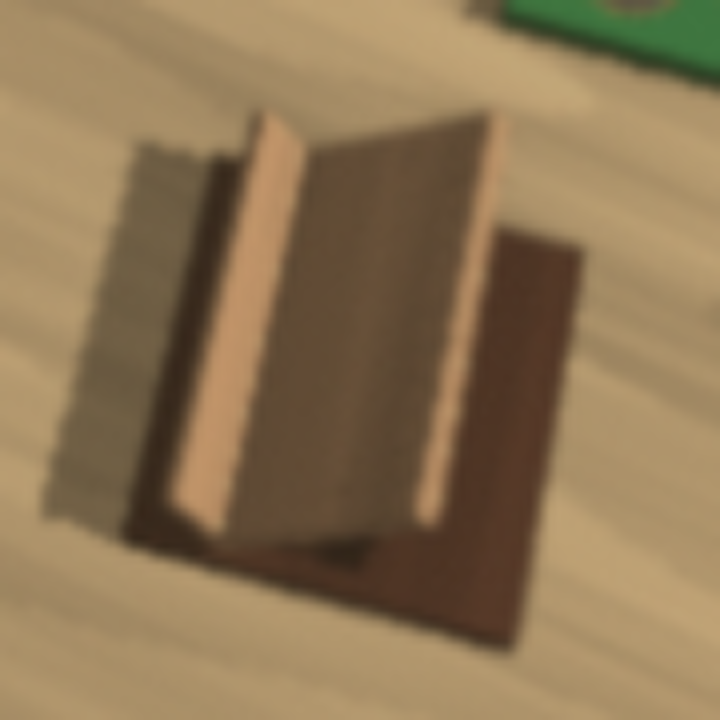

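View pics/c5.png

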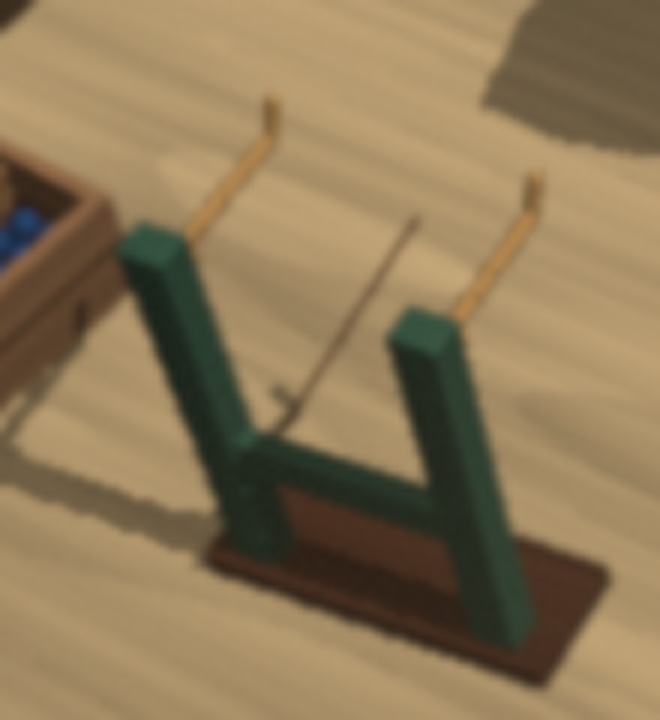

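```bash
cat >> h.py <<'E'
def tyaw(s=None):
    s=s or manip.read_state(); M=R.from_quat(s['tool_rot']).as_matrix(); return np.arctan2(M[1,2],M[0,2]),M
E
python3 - <<'E'
from h import *
np.set_printoptions(precision=4,suppress=True)
y,M=tyaw(); print(y,M)
o=lambda x,yy:np.array((155+x/8-.5,175+yy/8-.5))
pr=lambda t,a,z:print(t,onz("top",a,z))
pr("foot end +x",[o(98,175),o(162,525)],.012)
pr("foot right",[o(365,490)],.012)
pr("back top",[o(165,128),o(232,497)],.083)
pr("lip top out",[o(360,108),o(428,470)],.042)
p,d=load("a","top");P=cloud(d,"top")
# plane of slope: fit for u 182-194 rows 195-228
from itertools import product
def pose(ox,oy,yaw):
    c,s=np.cos(yaw),np.sin(yaw); return lambda q:np.array([ox,oy,0])+np.atleast_2d(q)@np.array([[c,s,0],[-s,c,0],[0,0,1]])
np.savez("x.npz")
import sys
from scipy.optimize import least_squares
uv=np.array([o(98,175),o(162,525),o(165,128),o(232,497),o(335,118),o(392,472),o(360,108),o(428,470)])
t=np.sqrt(.5)
# rest pts; unknown back thickness ignore; y sign: image upper = world +x = rest -y
q=np.array([(.065,-.075,.012),(.065,.075,.012),(.003,-.075,.083),(.003,.075,.083),(-.067,-.075,.047),(-.067,.075,.047)])
f=lambda v:(proj("top",pose(*v)(q))-uv[:6]).ravel()
r=least_squares(f,[.54,.33,1.74]);print(r.x,f(r.x).reshape(-1,2)); print("corner",pose(*r.x)([-.05,0,.03]))
# rack fit
o3=lambda x,yy:np.array((340+x/8-.5,170+yy/8-.5))
uv3=np.array([o3(248,225),o3(285,462),o3(627,182),o3(672,412),o3(113,405),o3(588,348)])
q3=np.array([(.064,.07,.22),(-.026,.07,.24),(.064,-.07,.22),(-.026,-.07,.24)])
g=lambda v:(proj("top",pose(*v)(q3))-uv3[:4]).ravel()
r3=least_squares(g,[.53,-.32,.13]);print("rack",r3.x,g(r3.x).reshape(-1,2))
print("scene proj hooks",proj("scene",pose(*r3.x)(q3)), "rest scene",proj("scene",pose(*r.x)(q)))
E
```

```text
-1.2079857531493081 [[-0.9349 -0.0006  0.3549]
 [-0.3549  0.0017 -0.9349]
 [-0.0001 -1.     -0.0018]]
foot end +x [[0.6022 0.3968 0.012 ]
 [0.4581 0.3657 0.012 ]]
foot right [[0.4733 0.2823 0.012 ]]
back top [[0.6116 0.3537 0.083 ]
 [0.4659 0.3227 0.083 ]]
lip top out [[0.6262 0.2832 0.042 ]
 [0.4798 0.2519 0.042 ]]
[0.5397 0.3328 1.7688] [[-4.3335  0.5152]
 [-4.8991  1.388 ]
 [ 1.0024 -0.3191]
 [ 0.5195  0.1146]
 [ 3.2702 -1.5344]
 [ 4.123  -0.1961]]
corner [[0.5495 0.2838 0.03  ]]
rack [ 0.5217 -0.3176  0.1221] [[-0.299  -0.5506]
 [ 0.3375  0.2508]
 [-0.2774 -0.5443]
 [ 0.2316  0.8203]]
scene proj hooks [[194.3277 166.3674]
 [209.7139 138.206 ]
 [149.8562 152.0327]
 [165.8921 125.2061]] rest scene [[410.3854 321.3225]
 [419.056  271.4001]
 [392.0314 303.1711]
 [402.3009 252.2516]
 [361.7887 301.1515]
 [373.8407 252.1446]]
```

```bash
cat >> h.py <<'E'
def pose(ox,oy,yaw):
    c,s=np.cos(yaw),np.sin(yaw); return lambda q:np.array([ox,oy,0])+np.atleast_2d(q)@np.array([[c,s,0],[-s,c,0],[0,0,1]])
E
python3 - <<'E'
from h import *
from scipy.optimize import least_squares
np.set_printoptions(precision=4,suppress=True)
o=lambda x,yy:np.array((155+x/8-.5,175+yy/8-.5))
s=lambda x,yy:np.array((340+x/8-.5,240+yy/8-.5))
q=np.array([(.003,-.075,.083),(.003,.075,.083),(-.067,-.075,.047),(-.067,.075,.047)])
uv=np.array([o(165,128),o(232,497),o(335,118),o(392,472)])
us=np.array([s(430,525),s(495,110),s(170,503),s(262,108)])
for w in((1,0),(0,1),(1,1)):
  f=lambda v:np.r_[w[0]*(proj("top",pose(*v)(q))-uv).ravel(),w[1]*(proj("scene",pose(*v)(q))-us).ravel()]
  r=least_squares(f,[.54,.33,1.74]);print(r.x);print(f(r.x).reshape(-1,2).round(1).tolist(), pose(*r.x)([.003,0,.083]))
E
```

```text
[0.5381 0.3399 1.7669]
[[-1.2, 0.1], [-1.8, 0.6], [1.1, -1.1], [1.9, 0.3], [0.0, -0.0], [0.0, -0.0], [0.0, -0.0], [0.0, -0.0]] [[0.5376 0.3429 0.083 ]]
[0.5431 0.3328 1.7899]
[[0.0, -0.0], [0.0, -0.0], [0.0, -0.0], [0.0, -0.0], [-1.1, -0.6], [-0.2, -0.2], [1.0, 0.6], [0.4, 0.4]] [[0.5425 0.3357 0.083 ]]
[0.5408 0.3355 1.7797]
[[-0.1, -0.6], [-0.1, -0.3], [2.2, -2.1], [3.5, -0.8], [-0.0, -1.0], [1.4, -0.3], [2.1, -0.0], [2.0, 0.0]] [[0.5402 0.3384 0.083 ]]
```

Call:
{"method": "carry_out", "body": {
  "rows": "0 0.026 0.058 0 0.136; 0 0.053 0.117 0 0.272; 0 0.079 0.176 -0.01 0.408; 0 0.106 0.234 -0.02 0.544; 0 0.132 0.293 -0.04 0.68; 0 0.158 0.351 -0.06 0.816; 0 0.185 0.41 -0.08 0.952; 0 0.211 0.468 -0.1 1.088; 0 0.238 0.527 -0.12 1.224; 0 0.264 0.585 -0.14 1.36"
}}

```text
time_s: 1.35
position: [0.4628, -0.0057, 0.1005]
tool_rot: [0.538, -0.46, 0.459, -0.537]
force: [0.2, -0.5, 0.7]
finger_gap: 0.498
```

Run:
```python
from h import *
snap("b"); s=manip.read_state(); print(s['position'],tyaw(s)[0],s['finger_gap'],s['time_s'],s['force'])
crop("b","top",215,195,345,290,6,"b1")
```

```text
[ 0.46201027 -0.00246754  0.09808608] 0.16173455604916734 0.5000955953278505 1.45 [-0.13700757 -1.02406221 -0.54879859]
```

View pics/b_scene.png

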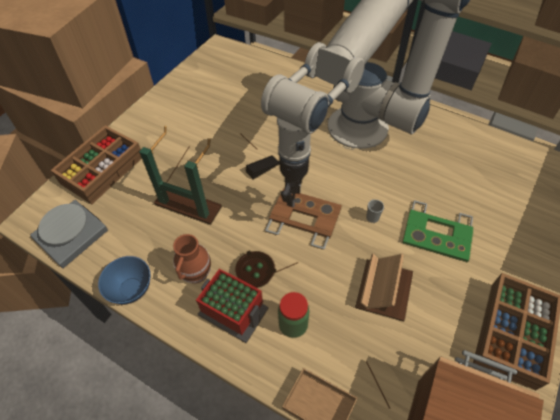

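Call:
{"method": "carry_out", "body": {
  "rows": "0 0.0147 0.027 0 -0.01; 0 0.0147 0.027 -0.02 -0.01; 0 0.0147 0.027 -0.045 -0.01; 0 0.0147 0.027 -0.045 -0.01; 0 0.0147 0.027 -0.045 -0.01"
}}

```text
time_s: 2.08
position: [0.4767, 0.0238, 0.0535]
tool_rot: [0.537, -0.463, 0.459, -0.535]
force: [0.4, 0.2, -0.0]
finger_gap: 0.499
```

Run:
```python
from h import *
snap("b2"); s=manip.read_state(); print(s['position'],tyaw(s)[0],s['finger_gap'],s['time_s'],s['force'])
crop("b2","scene",250,160,360,260,7,"b3")
```

```text
[0.47730564 0.02402441 0.05435221] 0.15093923097271889 0.5011464800453348 2.175 [-0.34502795 -0.55732224  0.58231738]
```

View pics/b3.png

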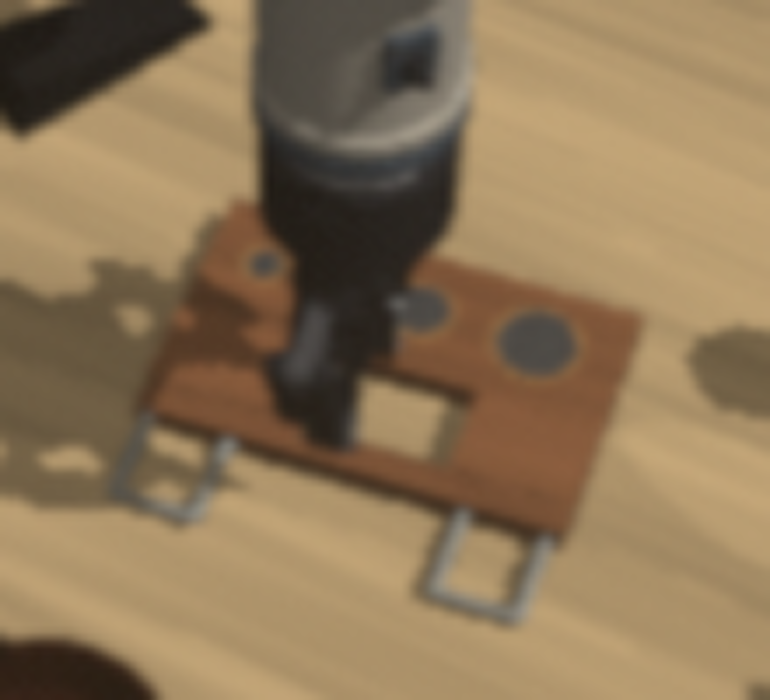

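Call:
{"method": "carry_out", "body": {
  "rows": "0 0 0 -0.03 0; 0 0 0 -0.05 0; 0 0 0 -0.05 0; 0.3 0 0 -0.05 0; 1 0 0 -0.05 0; 1 0 0 -0.05 0; 1 0 0 -0.05 0; 1 0 0 -0.05 0; 1 0 0 -0.05 0"
}}

```text
time_s: 3.3
position: [0.4784, 0.0239, 0.0062]
tool_rot: [-0.536, 0.462, -0.46, 0.537]
force: [-0.8, -0.7, 5.6]
finger_gap: 0.168
```

Call:
{"method": "carry_out", "body": {
  "rows": "1 0 0 0.02 0; 1 0 0 0.06 0; 1 0 0 0.1 0; 1 0 0 0.15 0; 1 0 0 0.15 0; 1 0 0 0.15 0"
}}

```text
time_s: 4.05
position: [0.4781, 0.024, 0.1553]
tool_rot: [0.536, -0.462, 0.46, -0.536]
force: [-0.7, -0.4, -3.1]
finger_gap: 0.166
```

Run:
```python
from h import *
snap("c"); s=manip.read_state(); print(s['position'],tyaw(s)[0],s['finger_gap'],s['time_s'],s['force'],s['moment'])
```

```text
[0.47751811 0.02395552 0.15400359] 0.1511053916453292 0.1646806337613497 4.15 [-0.38302322 -0.19997527 -2.54866691] [ 0.07225073 -0.15835994  0.0253989 ]
```

View pics/c_scene.png

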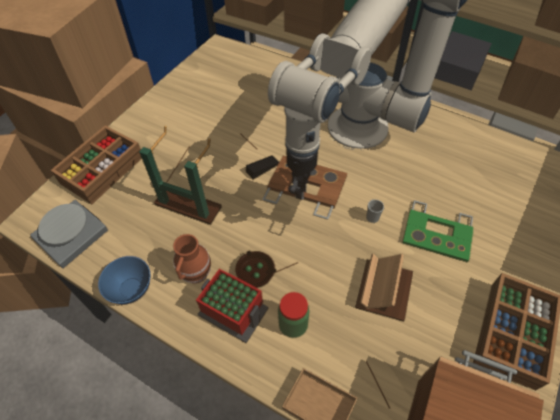

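View pics/c_top.png

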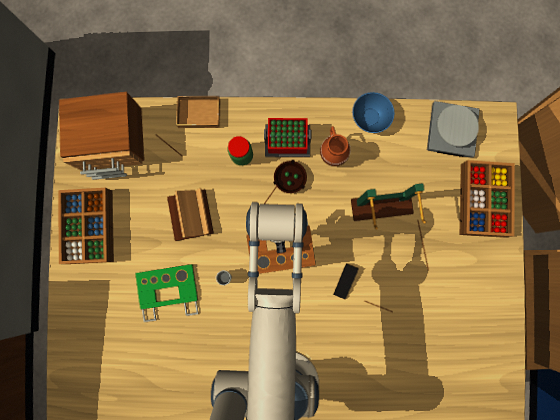

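Run:
```python
from h import *
np.set_printoptions(precision=4,suppress=True)
p,d=load("c","scene");P=cloud(d,"scene")
hsv=cv2.cvtColor(p,cv2.COLOR_RGB2HSV)
reg=np.zeros(d.shape,bool); reg[155:215,262:352]=1
m=reg&(P[:,:,2]>.09)&(P[:,:,2]<.2)&(hsv[:,:,0]<15)&(hsv[:,:,1]>110)
Q=P[m];print(len(Q))
for i in range(4):
  A=np.c_[Q[:,:2],np.ones(len(Q))];co=np.linalg.lstsq(A,Q[:,2],rcond=None)[0];r=Q[:,2]-A@co;Q=Q[abs(r)<2*r.std()]
print(co,r.std(),Q.mean(0))
crop("c","scene",250,140,370,240,6,"c6")
```

```text
1407
[0.005  0.     0.1622] 0.0014426287353303854 [0.436  0.0282 0.1643]
```

View pics/c6.png

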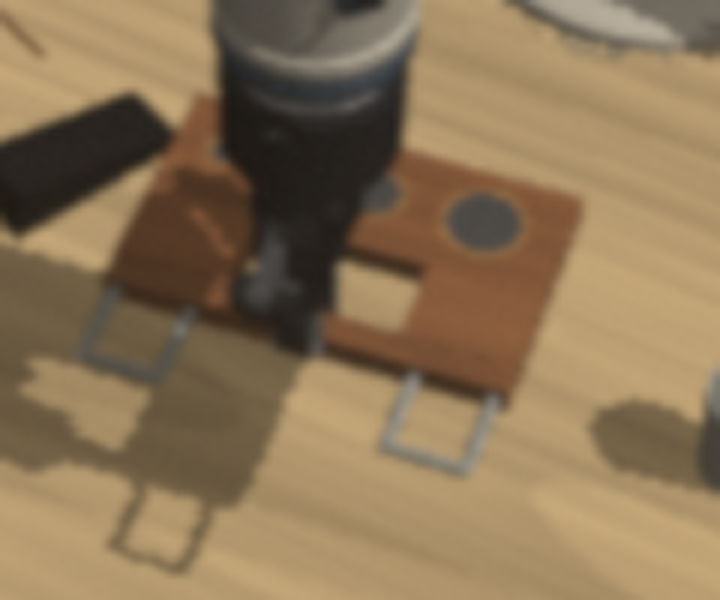

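Call:
{"method": "carry_out", "body": {
  "rows": "1 0 0.02 0.02 0.12; 1 0.005 0.06 0.03 0.28; 1 0.01 0.1 0.03 0.44; 1 0.015 0.14 0.03 0.6; 1 0.02 0.18 0.03 0.76; 1 0.03 0.22 0.03 0.92; 1 0.035 0.26 0.03 1.08; 1 0.04 0.3 0.03 1.24; 1 0.045 0.34 0.03 1.4; 1 0.0525 0.358 0.03 1.56"
}}

```text
time_s: 5.4
position: [0.5289, 0.3838, 0.181]
tool_rot: [0.707, 0.05, -0.055, -0.703]
force: [-0.5, 0.1, -1.8]
finger_gap: 0.163
```

Run:
```python
from h import *
s=manip.read_state(); print(s['position'],tyaw(s)[0],s['finger_gap'],s['time_s'],s['force'],s['joint_pos'])
```

```text
[0.52891548 0.38384221 0.18101016] 1.7185062855217905 0.1626053955118597 5.4 [-0.52668628  0.07822739 -1.84908855] [ 0.57689228  0.24073531  1.15361192 -0.0022701   1.75604787 -1.14200219]
```

Call:
{"method": "carry_out", "body": {
  "rows": "1 0 0 -0.02 0.06; 1 0.001 -0.002 -0.05 0.06; 1 0.001 -0.002 -0.07 0.06; 1 0.001 -0.002 -0.08 0.06; 1 0.001 -0.002 -0.08 0.06"
}}

```text
time_s: 6.02
position: [0.5295, 0.3816, 0.1001]
tool_rot: [0.706, 0.07, -0.076, -0.701]
force: [-0.4, 0.8, -2.3]
finger_gap: 0.164
```

Run:
```python
from h import *
snap("d"); s=manip.read_state(); print(s['position'],tyaw(s)[0],s['finger_gap'],s['time_s'],s['force'],s['joint_pos'])
crop("d","scene",320,220,440,330,6,"d1")
crop("d","top",140,160,240,260,6,"d2")
```

```text
[0.53034343 0.38210816 0.10227495] 1.778401654686883 0.16084739735173287 6.125 [ 0.22523072  1.38737425 -2.07126293] [ 0.57374808  0.25310034  1.27854169 -0.00276099  1.61682936 -1.20475745]
```

View pics/d1.png

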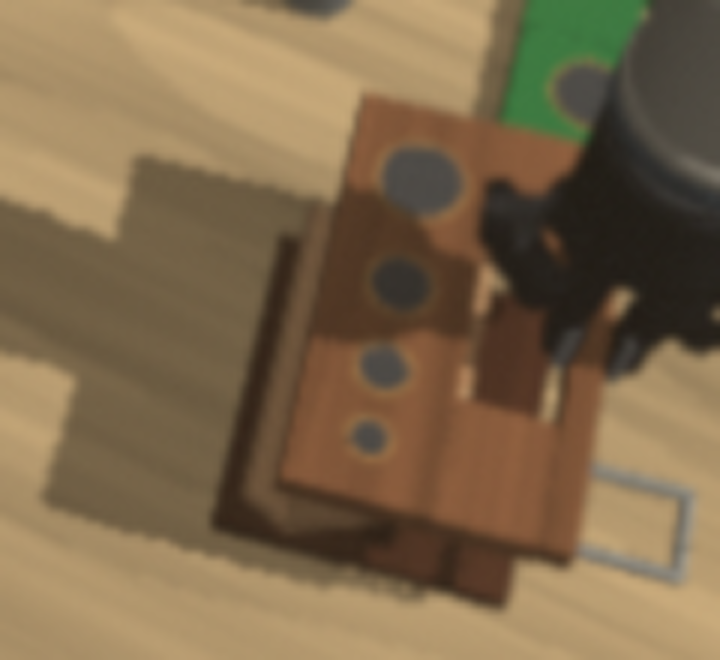

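View pics/d2.png

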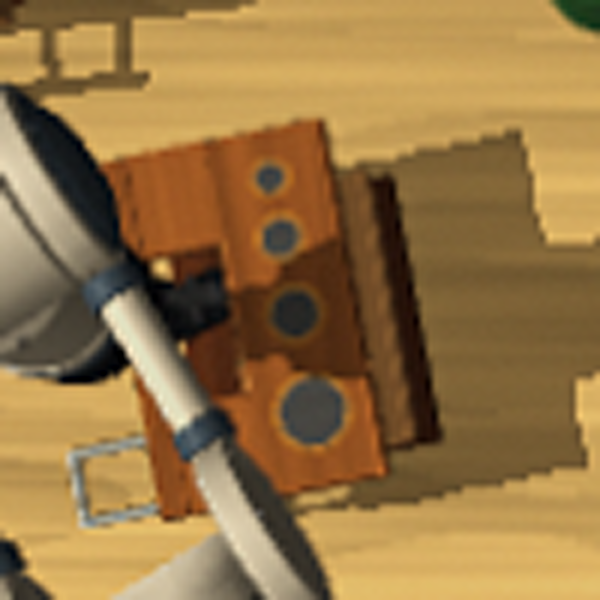

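Call:
{"method": "carry_out", "body": {
  "rows": "1 0 0 -0.006 0; 1 0 0 -0.01 0; 1 0 0 -0.012 0; 1 0 0 -0.012 0"
}}

```text
time_s: 6.62
position: [0.5302, 0.382, 0.0899]
tool_rot: [0.705, 0.071, -0.075, -0.701]
force: [0.4, 0.4, -2.6]
finger_gap: 0.17
```

Call:
{"method": "carry_out", "body": {
  "rows": "1 0 0 -0.002 0; 1 0 0 -0.003 0"
}}

```text
time_s: 6.88
position: [0.5305, 0.3822, 0.0884]
tool_rot: [0.705, 0.072, -0.075, -0.701]
force: [-2.1, -0.2, 4.4]
finger_gap: 0.161
```

Call:
{"method": "carry_out", "body": {
  "rows": "0.4 0 0 0 0; 0.4 0 0 0.05 0; 0.4 0 0 0.1 0; 0.4 0 0 0.14 0; 0.4 0 0 0.14 0; 0.4 0 0 0.14 0"
}}

```text
time_s: 7.62
position: [0.5305, 0.3822, 0.2276]
tool_rot: [0.705, 0.072, -0.075, -0.701]
force: [0.0, -0.6, -0.7]
finger_gap: 0.299
```

Run:
```python
from h import *
snap("e"); s=manip.read_state(); print(s['position'],tyaw(s)[0],s['finger_gap'],s['time_s'],s['force'],s['joint_pos'])
crop("e","scene",320,200,440,330,5,"e1")
crop("e","top",140,160,240,260,6,"e2")
```

```text
[0.53002527 0.38194716 0.22605601] 1.7785503220725867 0.3011575679936933 7.725 [ 0.6302574  -0.42763544 -0.58212772] [ 0.57386375  0.24631192  1.06758461 -0.00297438  1.8370009  -1.20543266]
```

View pics/e1.png

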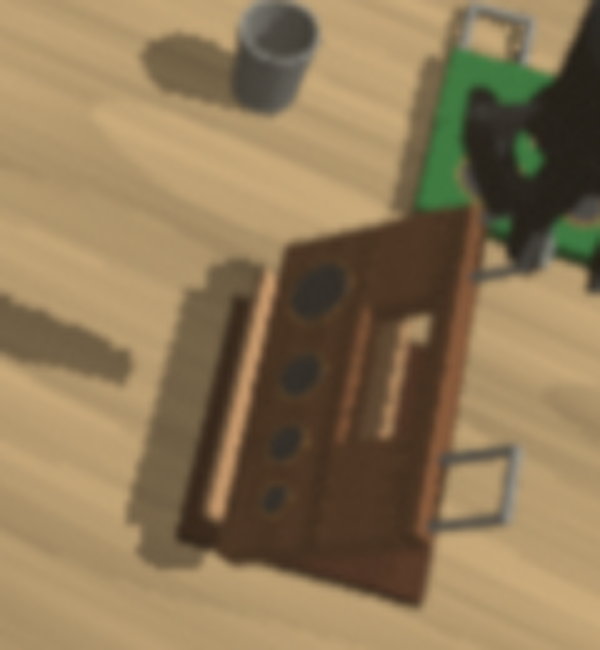

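View pics/e2.png

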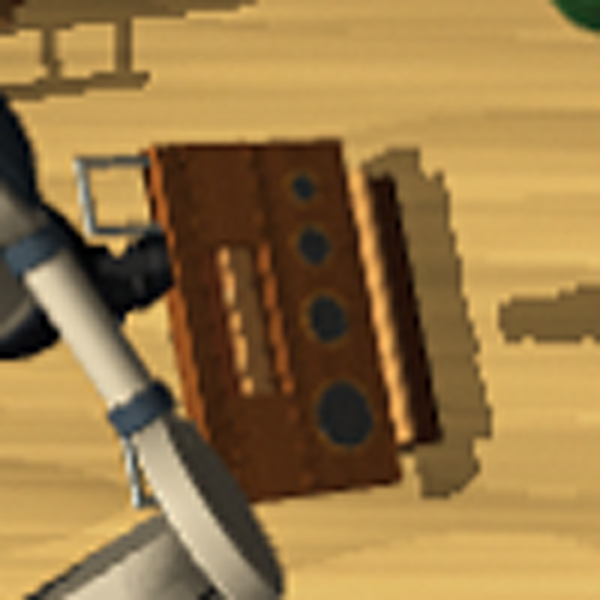

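Run:
```python
from h import *
np.set_printoptions(precision=4,suppress=True)
p,d=load("e","scene");P=cloud(d,"scene")
bt=np.array([.5395,.338]);yaw=1.78;ux=np.array([np.cos(yaw),np.sin(yaw)]);uy=np.array([-ux[1],ux[0]])
o=bt-.003*ux
L=np.dstack([(P[:,:,:2]-o)@ux,(P[:,:,:2]-o)@uy,P[:,:,2]])
for (x,y) in [(480,210),(485,215),(420,540),(433,538),(290,245),(222,555),(450,360),(330,480),(515,450),(507,522)]:
    u,v=320+x/5-.5,200+y/5-.5; print((x,y),L[int(round(v)),int(round(u))])
# plane fit of board face
reg=np.zeros(d.shape,bool);poly=np.array([(290,255),(460,222),(420,525),(240,545)])/5+[320,200]
mm=np.zeros(d.shape,np.uint8);cv2.fillPoly(mm,[poly.astype(int)],1)
Q=L[(mm>0)]; Q=Q[np.isfinite(Q[:,0])]
for i in range(5):
  A=np.c_[Q[:,:2],np.ones(len(Q))];co=np.linalg.lstsq(A,Q[:,2],rcond=None)[0];r=Q[:,2]-A@co;Q=Q[abs(r)<2*r.std()]
print(co,np.degrees(np.arctan(co[0])),r.std())
print("expected plane z at x=0:",.03+.05+.016*2**.5)
# pixel projections predicted
W=lambda q:np.c_[o+np.outer(q[:,0],ux)+np.outer(q[:,1],uy),q[:,2]]
q=np.array([(.0235,.095,.126),(.0235,-.095,.126),(.0349,-.095,.115),(-.0613,.095,.0413),(-.0613,-.095,.0413)])
print((proj("scene",W(q))-[320,200]+.5)*5); print((proj("top",W(q))-[140,160]+.5)*6)
```

```text
(480, 210) [0.0426 0.1665 0.0132]
(485, 215) [0.0426 0.1665 0.0132]
(420, 540) [ 0.0246 -0.0962  0.1199]
(433, 538) [ 0.0292 -0.0908  0.1167]
(290, 245) [-0.0571  0.126  -0.0044]
(222, 555) [-0.0595 -0.0935  0.0435]
(450, 360) [0.0238 0.0005 0.1221]
(330, 480) [-0.0177 -0.0613  0.0862]
(515, 450) [ 0.0538 -0.0531  0.1474]
(507, 522) [ 0.0558 -0.0901  0.15  ]
[0.9974 0.0023 0.105 ] 44.9248861834256 0.0019182847905279987
expected plane z at x=0: 0.10262741699796953
[[480.0104 200.8966]
 [423.489  534.3338]
 [442.3923 550.4096]
 [288.8239 244.0794]
 [217.6731 556.0115]]
[[215.513  503.861 ]
 [150.8341 141.6286]
 [134.4562 149.4484]
 [403.9897 479.6752]
 [339.8899 135.2611]]
```

Call:
{"method": "carry_out", "body": {
  "rows": "0 0.005 -0.024 0 0; 0 0.005 -0.024 0 0; 0 0.005 -0.024 -0.03 0; 0 0.005 -0.024 -0.06 0; 0 0.005 -0.024 -0.075 0; 0 0.005 -0.024 -0.075 0"
}}

```text
time_s: 8.48
position: [0.5345, 0.3574, 0.1495]
tool_rot: [0.706, 0.07, -0.077, -0.7]
force: [-0.2, -0.1, 0.4]
finger_gap: 0.498
```

Run:
```python
from h import *
snap("f"); s=manip.read_state(); print(s['position'],tyaw(s)[0],s['finger_gap'],s['time_s'],s['force'])
crop("f","scene",320,200,440,330,5,"f1")
```

```text
[0.53539273 0.35807671 0.15227277] 1.778428945507545 0.4997519030966537 8.575 [ 0.82675284  0.03623815 -0.29982103]
```

View pics/f1.png

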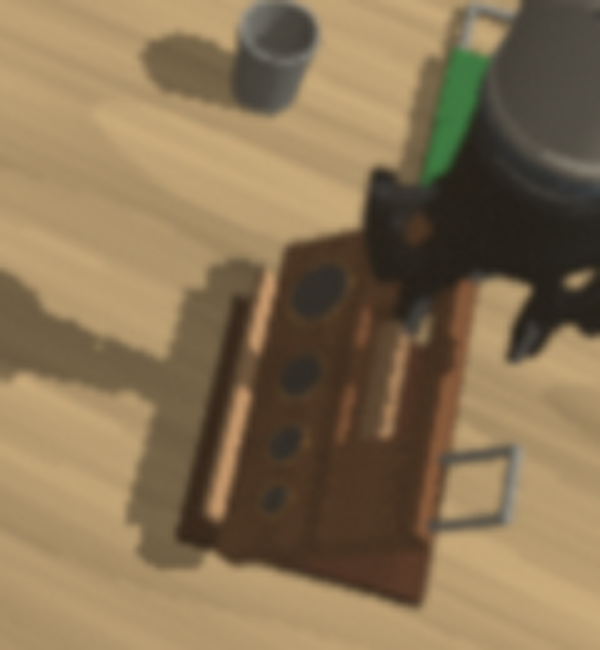

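Call:
{"method": "carry_out", "body": {
  "rows": "0 0 0 -0.02 0; 0 0 0 -0.04 0; 0 0 0 -0.053 0; 0 0 0 -0.053 0; 0.3 0 0 -0.053 0; 0.5 0 0 -0.053 0; 0.5 0 0 -0.053 0; 0.5 0 0 -0.053 0"
}}

```text
time_s: 9.57
position: [0.5358, 0.3581, 0.1001]
tool_rot: [0.705, 0.072, -0.075, -0.701]
force: [0.3, -1.7, 2.4]
finger_gap: 0.25
```

Run:
```python
from h import *
snap("g"); s=manip.read_state(); print(s['position'],tyaw(s)[0],s['finger_gap'],s['time_s'],s['force'])
crop("g","scene",320,200,440,330,5,"g1")
```

```text
[0.53581923 0.35813616 0.10008361] 1.7782646428065396 0.25019070747056155 9.675 [ 1.51473778 -1.24900997  2.20188143]
```

View pics/g1.png

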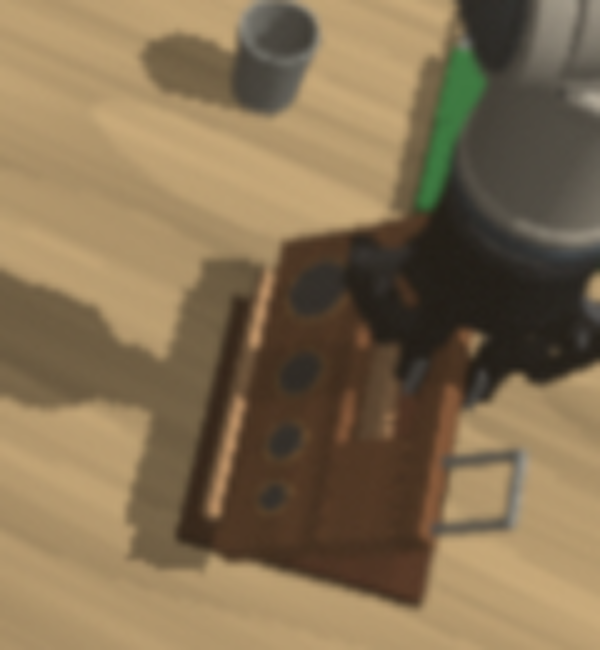

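Call:
{"method": "carry_out", "body": {
  "rows": "0.58 0 0 0 0; 0.58 0.001 -0.006 0.005 0; 0.58 0.0025 -0.0117 0.0095 0; 0.58 0.0037 -0.0176 0.0135 0; 0.58 0.005 -0.0235 0.018 0; 0.58 0.0064 -0.030 0.022 0; 0.58 0.0064 -0.030 0.022 0"
}}

```text
time_s: 10.55
position: [0.5411, 0.3325, 0.126]
tool_rot: [-0.702, -0.074, 0.075, 0.705]
force: [-6.0, 12.9, 10.0]
finger_gap: 0.226
```

Run:
```python
from h import *
snap("i"); s=manip.read_state(); print(s['position'],tyaw(s)[0],s['finger_gap'],s['time_s'],s['force'])
crop("i","scene",320,200,440,330,5,"i1")
```

```text
[0.54102396 0.33272422 0.12581706] 1.78213447679575 0.22256450840017813 10.65 [-6.17911844 11.87785663  9.57030186]
```

View pics/i1.png

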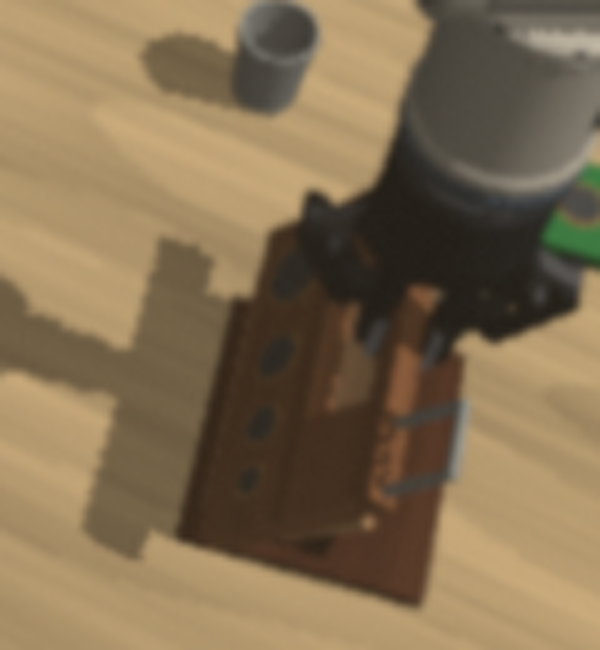

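Call:
{"method": "carry_out", "body": {
  "rows": "0.62 0.001 -0.004 0.008 0; 0.66 0.001 -0.006 0.016 0; 0.72 0.001 -0.006 0.024 0; 0.8 0.001 -0.006 0.03 0; 1 0.001 -0.006 0.036 0; 1 0.001 -0.006 0.036 0; 1 0.001 -0.006 0.036 0"
}}

```text
time_s: 11.52
position: [0.5419, 0.3267, 0.1615]
tool_rot: [-0.702, -0.074, 0.076, 0.704]
force: [0.5, -0.3, -2.3]
finger_gap: 0.221
```

Run:
```python
from h import *
snap("j"); s=manip.read_state(); print(s['position'],tyaw(s)[0],s['finger_gap'],s['time_s'],s['force'])
crop("j","scene",320,200,440,330,5,"j1")
```

```text
[0.54187023 0.32663755 0.16128955] 1.7821729015037764 0.2182310437230698 11.625 [ 0.36579072  0.10310621 -2.5217457 ]
```

View pics/j1.png

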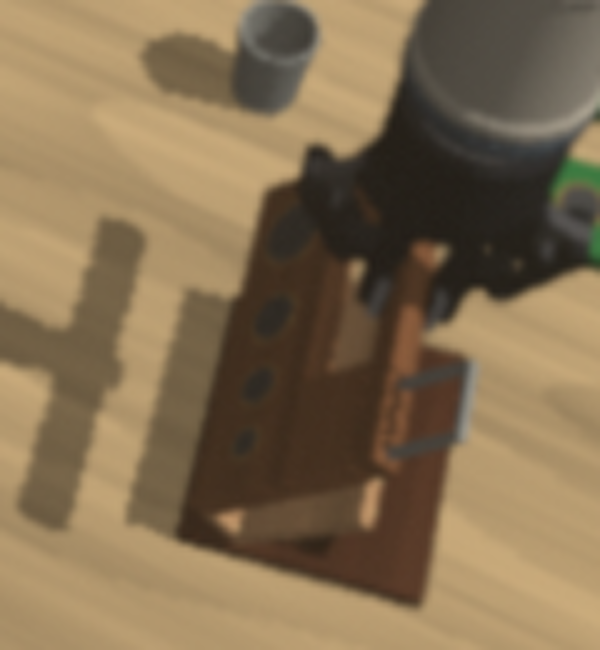

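```bash
cat > fit.py <<'E'
from h import *
from scipy.optimize import least_squares
# board face corners etc. in board frame
def boardfit(tag,x0,obs,names):
    """x0: [x,y,z,yaw_of_horizontal_updir, theta tilt, roll]; obs: list of (cam,board pt,uv)"""
    def W(v,q):
        c=np.array(v[:3]); Rm=R.from_euler('ZYX',[v[3],-v[4],v[5]]).as_matrix()
        return c+np.atleast_2d(q)@Rm.T
    def f(v):
        r=[]
        for cam,q,uv in obs: r.append(proj(cam,W(v,q))[0]-uv)
        return np.concatenate(r)
    r=least_squares(f,x0,loss='soft_l1'); return r.x,f(r.x).reshape(-1,2),W
E
python3 - <<'E'
from fit import *
np.set_printoptions(precision=4,suppress=True)
s=lambda x,y:np.array((320+x/5-.5,200+y/5-.5))
# face z=+.008; board y=-: rest yaw 1.78 -> board y=uy=(-.98,-.2) up in scene image => +y end at top
obs=[("scene",(-.06,-.095,.008),s(190,512)),("scene",(.06,-.095,.008),s(375,463)),("scene",(.06,-.095,-.008),s(393,460)),
("scene",(.1,-.088,0),s(463,457)),("scene",(.1,-.052,0),s(472,365)),("scene",(-.06,.095,.008),s(268,190)),
("scene",(-.02,-.07,.008),s(245,440))]
obs=obs[:-1]
x,r,W=boardfit("j",[.545,.31,.13,1.78,1.1,0],obs,None)
print(x,np.degrees(x[4:]));print(r)
print("bottom mid under",W(x,[-.06,0,-.008]),"rail",W(x,[.052,0,0]))
bt=np.array([.5395,.338]);ux=np.array([np.cos(1.78),np.sin(1.78)]);o=bt-.003*ux
for q in([-.06,0,-.008],[-.06,0,.008],[.052,0,0]):
  w=W(x,q)[0]; print((w[:2]-o)@ux,w[2])
p=manip.read_state()['position'];print("tcp",(p[:2]-o)@ux,p[2])
_,d=load("j","scene");P=cloud(d,"scene")
mm=np.zeros(d.shape,np.uint8);cv2.fillPoly(mm,[np.array([s(250,330),s(300,330),s(350,460),s(210,500)]).astype(int)],1)
L=np.c_[(P[mm>0][:,:2]-o)@ux,P[mm>0][:,2]];L=L[np.isfinite(L[:,0])]
for i in range(4):
  m=L.mean(0);u,S,v=np.linalg.svd(L-m,full_matrices=False);n=v[1];e=(L-m)@n;L=L[abs(e)<2*e.std()]
print("plane tilt",np.degrees(np.arctan2(v[0][1],v[0][0])),m,e.std())
E
```

```text
[0.5551 0.2971 0.1416 1.7724 0.9532 0.0029] [54.6127  0.1633]
[[-0.1267 -0.3066]
 [-0.0703 -0.0384]
 [ 1.3321  3.9824]
 [-0.6683 -3.5718]
 [ 0.0054  0.3905]
 [-0.0551 -0.0424]]
bottom mid under [[0.5607 0.2695 0.0881]] rail [[0.5491 0.3266 0.184 ]]
-0.0684341452948029 0.08808804096520079
-0.0814781705560624 0.09735360115024519
-0.010098822870171014 0.18402956190136976
tcp -0.00860696285142901 0.16128954867828266
plane tilt 52.11035846114717 [-0.0547  0.1262] 0.0009634262298241398
```

Call:
{"method": "carry_out", "body": {
  "rows": "1 -0.0022 0.0103 0 0; 1 -0.0044 0.0205 0 0; 1 -0.0044 0.0205 -0.015 0; 1 -0.0044 0.0205 -0.03 0; 1 -0.0044 0.0205 -0.04 0; 1 -0.0044 0.0205 -0.04 0"
}}

```text
time_s: 12.38
position: [0.5368, 0.3465, 0.1193]
tool_rot: [-0.702, -0.072, 0.076, 0.704]
force: [0.3, 1.0, -2.8]
finger_gap: 0.225
```

Run:
```python
from h import *
snap("k"); s=manip.read_state(); print(s['position'],tyaw(s)[0],s['finger_gap'],s['time_s'],s['force'])
crop("k","scene",320,200,440,330,5,"k1")
```

```text
[0.53757352 0.3469918  0.12140085] 1.7819013875439866 0.21726725762445012 12.475 [-0.38261872 -0.4970771  -2.710287  ]
```

View pics/k1.png

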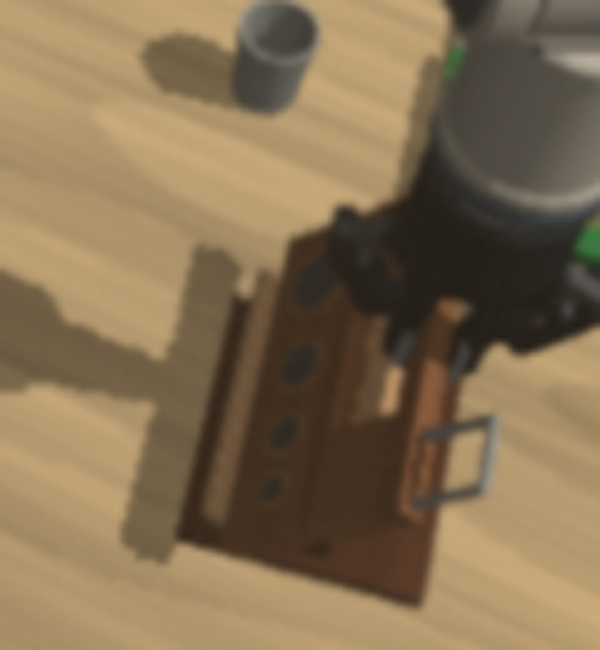

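Call:
{"method": "carry_out", "body": {
  "rows": "1 0 0 -0.004 0; 1 0 0 -0.007 0; 1 0 0 -0.007 0"
}}

```text
time_s: 12.85
position: [0.5377, 0.3467, 0.1144]
tool_rot: [-0.702, -0.074, 0.075, 0.704]
force: [-0.5, -0.8, -1.8]
finger_gap: 0.22
```

Call:
{"method": "carry_out", "body": {
  "rows": "1 0 0 -0.003 0; 1 0 0 -0.005 0; 1 0.0012 -0.006 -0.005 0; 1 0.0025 -0.0117 -0.002 0; 1 0.0025 -0.0117 -0.002 0"
}}

```text
time_s: 13.48
position: [0.5392, 0.3415, 0.118]
tool_rot: [-0.697, -0.077, 0.075, 0.709]
force: [-8.6, 15.7, 12.9]
finger_gap: 0.22
```

Call:
{"method": "carry_out", "body": {
  "rows": "1 0.0012 -0.0059 0.004 0; 1 0.0025 -0.0117 0.008 0; 1 0.0035 -0.0166 0.01 0; 1 0.0035 -0.0166 0.01 0"
}}

```text
time_s: 13.98
position: [0.5432, 0.3272, 0.1305]
tool_rot: [-0.695, -0.078, 0.074, 0.711]
force: [-1.5, 10.0, 5.0]
finger_gap: 0.216
```

Run:
```python
from h import *
snap("l"); s=manip.read_state(); print(s['position'],tyaw(s),s['finger_gap'],s['time_s'],s['force'])
crop("l","scene",320,200,440,330,5,"l1")
```

```text
[0.54313902 0.32739682 0.13034795] (np.float64(1.7872415559583001), array([[ 0.97667345,  0.00317534, -0.2147065 ],
       [ 0.21457647,  0.02337006,  0.97642756],
       [ 0.00811819, -0.99972184,  0.02214356]])) 0.21734078501568393 14.075 [-1.2788584   9.31441179  5.29621128]
```

View pics/l1.png

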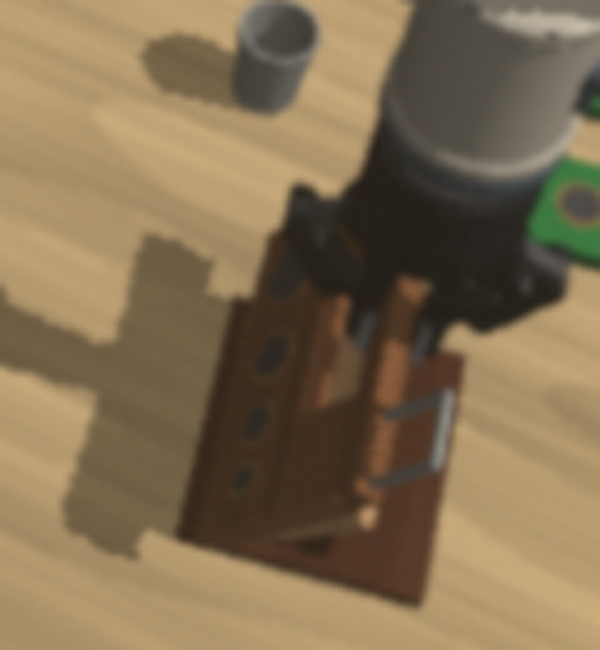

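```bash
cat >> fit.py <<'E'
bt=np.array([.5395,.338]);ux=np.array([np.cos(1.78),np.sin(1.78)]);o=bt-.003*ux
def tilt(tag,poly,cam="scene",off=(320,200),k=5):
    _,d=load(tag,cam);P=cloud(d,cam)
    mm=np.zeros(d.shape,np.uint8);cv2.fillPoly(mm,[(np.array(poly)/k+off).round().astype(int)],1)
    L=np.c_[(P[mm>0][:,:2]-o)@ux,P[mm>0][:,2]];L=L[np.isfinite(L[:,0])]
    for i in range(5):
      m=L.mean(0);u,S,v=np.linalg.svd(L-m,full_matrices=False);e=(L-m)@v[1];L=L[abs(e)<2*e.std()]
    a=np.degrees(np.arctan2(v[0][1],v[0][0]))%180
    print(tag,"tilt",a,"pt",m,e.std(),len(L), "extent",((L-m)@v[0]).min(),((L-m)@v[0]).max())
E
python3 - <<'E'
from fit import *
tilt("l",[(255,330),(300,330),(345,470),(200,520)])
tilt("k",[(280,330),(320,330),(390,500),(240,520)])
tilt("j",[(250,330),(300,330),(350,460),(210,500)])
tilt("i",[(255,330),(300,330),(345,510),(200,520)])
s=manip.read_state();p=s['position'];print("tcp",(p[:2]-o)@ux,p[2])
E
```

```text
l tilt 57.5304298874833 pt [-0.05116397  0.09002966] 0.0008471772133857162 585 extent -0.0423687398557927 0.061304479276221666
k tilt 53.13801237082154 pt [-0.0328028   0.08554457] 0.001034610069452475 623 extent -0.03908403515365538 0.06439150220247926
j tilt 52.078209418384816 pt [-0.05205989  0.129597  ] 0.001016805762486018 553 extent -0.03586117802334267 0.05463944363133386
i tilt 54.16283414715108 pt [-0.04915394  0.08612752] 0.0010542694850680615 668 extent -0.04370067243482812 0.06124505577601239
tcp -0.008127745984080741 0.13034795398940016
```

Call:
{"method": "carry_out", "body": {
  "rows": "1 -0.0015 0.007 0 0; 1 -0.0032 0.015 -0.003 0; 1 -0.0032 0.015 -0.006 0; 1 -0.0032 0.015 -0.009 0; 1 -0.0032 0.015 -0.009 0"
}}

```text
time_s: 14.7
position: [0.5398, 0.3419, 0.1205]
tool_rot: [-0.695, -0.078, 0.075, 0.711]
force: [-0.5, 0.1, -3.0]
finger_gap: 0.213
```

Run:
```python
from fit import *
snap("m"); s=manip.read_state(); print(s['position'],s['finger_gap'],s['time_s'],s['force'])
crop("m","scene",320,200,440,330,5,"m1")
tilt("m",[(275,330),(310,330),(365,470),(220,520)])
p=s['position'];print("tcp",(p[:2]-o)@ux,p[2])
```

```text
[0.53999554 0.34210457 0.12121417] 0.22279800388515994 14.8 [-0.22257009 -0.79796672 -3.58936851]
m tilt 55.68742961536809 pt [-0.04145139  0.0762348 ] 0.0008760524333409033 535 extent -0.04026565048406983 0.0631061140425652
tcp 0.006912159037298889 0.12121416877112512
```

View pics/m1.png

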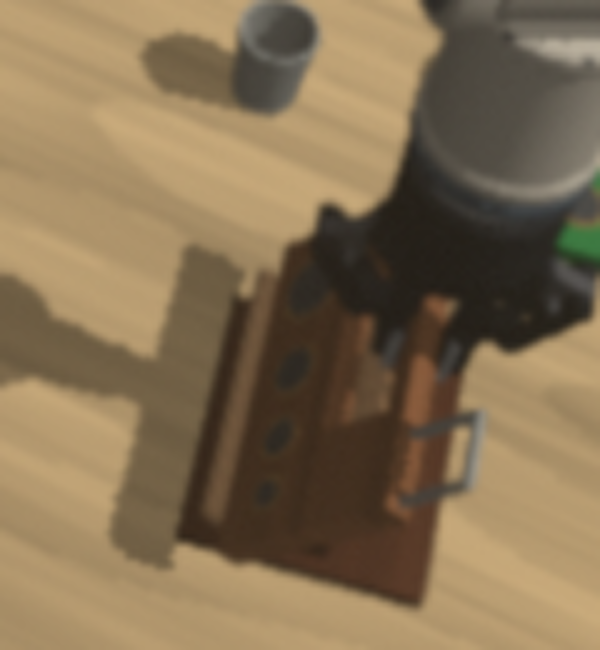

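Call:
{"method": "carry_out", "body": {
  "rows": "1 0 0 -0.003 0; 0.45 0 0 -0.003 0; 0.45 0 0 -0.003 0; 0.45 0 0 -0.003 0"
}}

```text
time_s: 15.3
position: [0.5401, 0.3423, 0.1186]
tool_rot: [-0.695, -0.078, 0.074, 0.711]
force: [-0.3, 1.6, -0.0]
finger_gap: 0.274
```

Run:
```python
from fit import *
snap("n"); s=manip.read_state(); print(s['position'],s['finger_gap'],s['time_s'],s['force'])
crop("n","scene",320,200,440,330,5,"n1")
tilt("n",[(275,330),(310,330),(365,470),(220,520)])
p=s['position'];print("tcp",(p[:2]-o)@ux,p[2])
```

```text
[0.54006864 0.34225623 0.11849826] 0.2768572102564534 15.4 [0.4213672 0.8583772 0.4428455]
n tilt 54.82229011047913 pt [-0.04141106  0.07390778] 0.0010145044692864064 569 extent -0.03725352788050591 0.0624064507226136
tcp 0.007045331260453943 0.11849825661456635
```

View pics/n1.png

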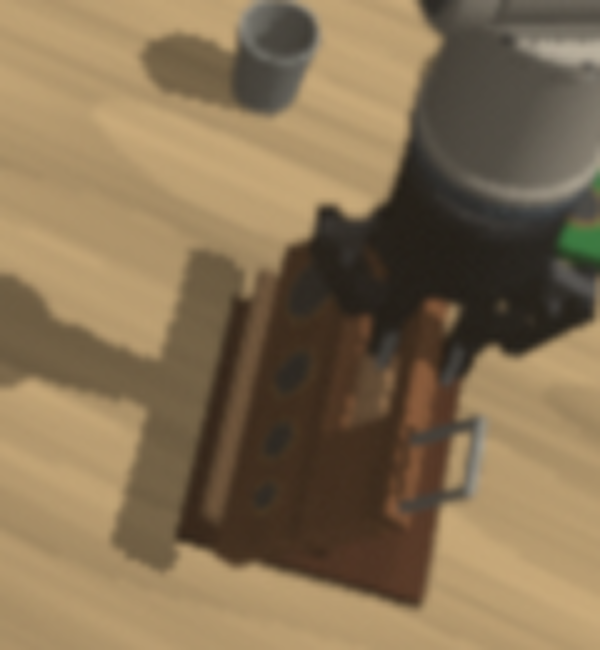

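Call:
{"method": "carry_out", "body": {
  "rows": "0.45 0.0017 -0.0078 0.004 0; 0.45 0.0033 -0.0156 0.007 0; 0.45 0.005 -0.0235 0.009 0; 0.45 0.0067 -0.0313 0.011 0; 0.45 0.0083 -0.0391 0.013 0; 0.45 0.0087 -0.0411 0.013 0; 0.45 0.0087 -0.0411 0.013 0"
}}

```text
time_s: 16.27
position: [0.5488, 0.3009, 0.1313]
tool_rot: [-0.695, -0.078, 0.074, 0.711]
force: [0.5, 0.0, -0.2]
finger_gap: 0.276
```

Run:
```python
from fit import *
snap("q"); s=manip.read_state(); print(s['position'],s['finger_gap'],s['time_s'],s['force'])
crop("q","scene",320,200,440,330,5,"q1")
p=s['position'];print("tcp",(p[:2]-o)@ux,p[2])
```

```text
[0.54863856 0.30122597 0.13122568] 0.2729495901378593 16.375 [-0.25098059 -0.06011928  1.09456567]
tcp -0.03487013948317909 0.1312256754896817
```

View pics/q1.png

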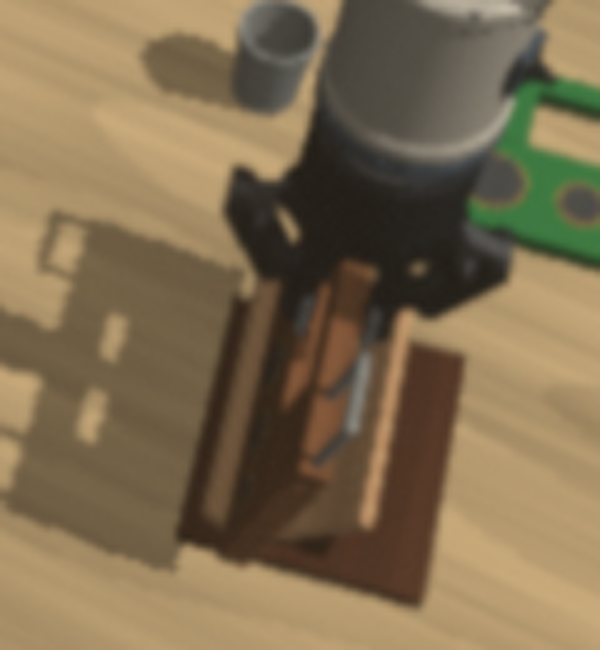

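Call:
{"method": "carry_out", "body": {
  "rows": "0.6 0 0 0 0; 0.7 0 0 0 0; 1 0 0 0 0; 1 0 0 0 0; 1 0 0 0 0"
}}

```text
time_s: 17.0
position: [0.5488, 0.3009, 0.1315]
tool_rot: [-0.695, -0.078, 0.074, 0.711]
force: [-0.3, -4.6, 3.5]
finger_gap: 0.19
```

Run:
```python
from fit import *
s=manip.read_state(); print(s['position'],s['finger_gap'],s['time_s'],s['force'],tyaw(s)[1])
```

```text
[0.54882403 0.30090697 0.13150852] 0.18962641355914633 17.0 [-0.29656558 -4.64359145  3.53244698] [[ 0.97675481  0.00347316 -0.21433146]
 [ 0.21419958  0.0228134   0.97652347]
 [ 0.00828125 -0.99973371  0.02153915]]
```

Call:
{"method": "carry_out", "body": {
  "rows": "1 0 -0.002 0.01 0; 1 0 -0.004 0.025 0; 1 0 -0.004 0.05 0; 1 0 -0.004 0.08 0; 1 0 -0.004 0.12 0; 1 0 -0.004 0.15 0; 1 0 -0.004 0.15 0; 1 0 -0.004 0.15 0"
}}

```text
time_s: 18.0
position: [0.5486, 0.2971, 0.2801]
tool_rot: [-0.695, -0.078, 0.075, 0.711]
force: [-0.3, 0.7, -3.2]
finger_gap: 0.18
```

Run:
```python
from fit import *
snap("r"); s=manip.read_state(); print(s['position'],s['finger_gap'],s['time_s'],s['force'],s['moment'])
crop("r","scene",300,130,440,290,4,"r1")
p=s['position'];print("tcp",(p[:2]-o)@ux,p[2])
```

```text
[0.54833237 0.29686111 0.27897196] 0.18407849469584542 18.1 [ 0.01219031 -0.70744432 -2.38923185] [-0.00043138  0.03817736 -0.01982067]
tcp -0.03907623625404262 0.2789719583049613
```

View pics/r1.png

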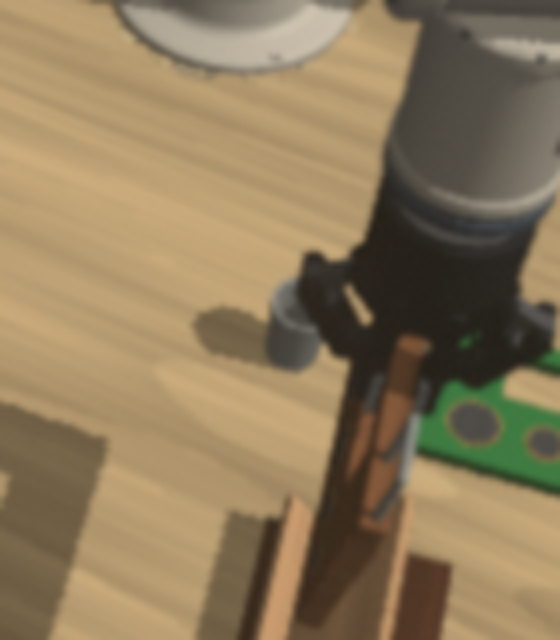

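View pics/r_top.png

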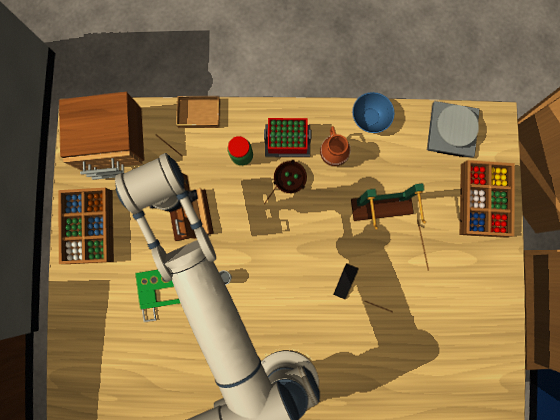

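Call:
{"method": "carry_out", "body": {
  "rows": "1 -0.003 -0.02 0 -0.05; 1 -0.01 -0.055 0 -0.15; 1 -0.016 -0.095 0 -0.25; 1 -0.023 -0.135 0 -0.35; 1 -0.03 -0.175 0 -0.45; 1 -0.037 -0.215 0 -0.55; 1 -0.044 -0.255 0 -0.65; 1 -0.05 -0.295 0 -0.75; 1 -0.056 -0.33 0 -0.83; 1 -0.056 -0.33 0 -0.83"
}}

```text
time_s: 19.35
position: [0.4916, -0.0351, 0.2775]
tool_rot: [-0.667, 0.212, -0.218, 0.68]
force: [0.5, 0.2, -2.3]
finger_gap: 0.183
```

Run:
```python
from fit import *
s=manip.read_state(); print(s['position'],s['finger_gap'],s['time_s'],s['force'],tyaw(s))
```

```text
[ 0.49159652 -0.03507208  0.27747817] 0.18254379357851877 19.35 [ 0.51203343  0.16719808 -2.31678833] (np.float64(0.9530177568568695), array([[ 0.8151339 ,  0.01350991,  0.57911502],
       [-0.57926639,  0.01438644,  0.81501134],
       [ 0.00267933, -0.99980524,  0.01955271]]))
```

Call:
{"method": "carry_out", "body": {
  "rows": "1 -0.008 -0.03 0 -0.09; 1 -0.015 -0.07 0 -0.19; 1 -0.022 -0.11 0 -0.29; 1 -0.03 -0.15 0 -0.39; 1 -0.037 -0.19 0 -0.5; 1 -0.044 -0.23 0 -0.61; 1 -0.05 -0.265 0 -0.72; 1 -0.05 -0.285 0 -0.8; 1 -0.05 -0.292 0 -0.831; 1 -0.05 -0.292 0 -0.831"
}}

```text
time_s: 20.6
position: [0.4418, -0.3265, 0.2766]
tool_rot: [-0.525, 0.463, -0.473, 0.535]
force: [-0.5, 1.0, -3.3]
finger_gap: 0.177
```

Run:
```python
from fit import *
snap("s"); s=manip.read_state(); print(s['position'],s['finger_gap'],s['time_s'],s['force'],tyaw(s))
crop("s","scene",110,40,270,220,4,"s1")
```

```text
[ 0.44192452 -0.32612349  0.27730025] 0.17744178534578955 20.7 [ 0.32929628  0.15932269 -2.17046692] (np.float64(0.12426233937795424), array([[ 1.23903386e-01,  1.96223613e-02,  9.92100254e-01],
       [-9.92292229e-01,  4.14017840e-04,  1.23919173e-01],
       [ 2.02083958e-03, -9.99807377e-01,  1.95224148e-02]]))
```

View pics/s1.png

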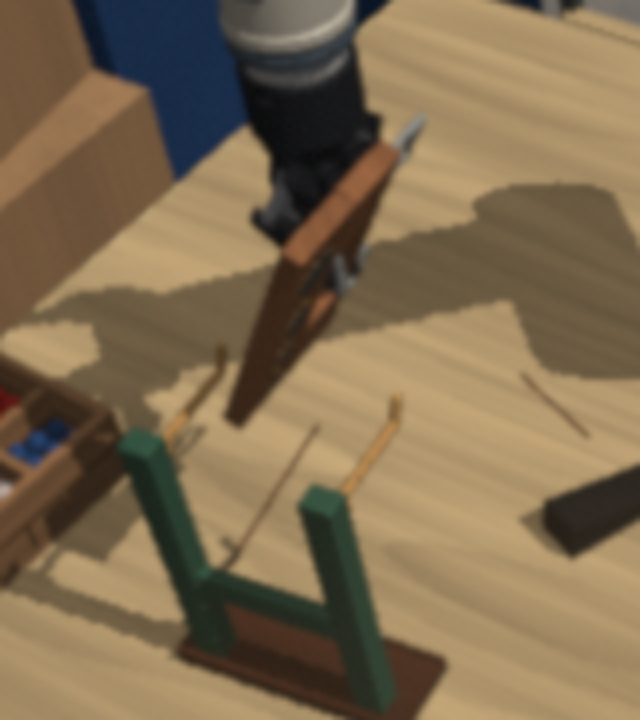

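View pics/s_top.png

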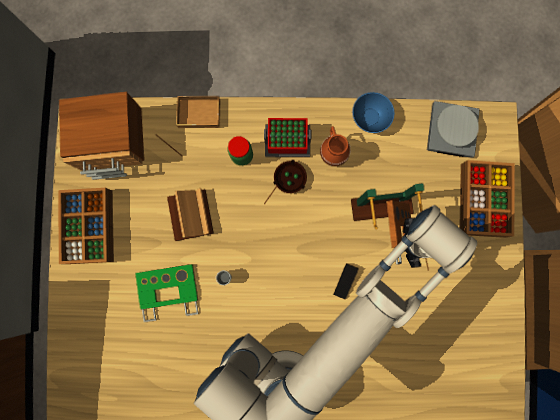

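Run:
```python
from fit import *
crop("s","scene",155,60,235,155,8,"s2")
crop("s","top",370,180,450,280,7,"s3")
s=manip.read_state();p=s['position']
a=np.array([.9926,.1218,0]);b=np.array([-.1218,.9926,0])
for t,q in(("tcp",p),("rail",p+[0,0,.017]),("loopL",p+[0,0,.065]+.07*b),("loopR",p+[0,0,.065]-.07*b),("topL",p+[0,0,.025]+.095*b),("topR",p+[0,0,.025]-.095*b),("botL",p+[0,0,-.095]+.095*b),("botR",p+[0,0,-.095]-.095*b)):
    u=proj("scene",q)[0];v=proj("top",q)[0];print(t,((u-[155,60]+.5)*8).round(),((v-[370,180]+.5)*7).round())
```

```text
tcp [327. 395.] [247. 445.]
rail [318. 357.] [257. 443.]
loopL [480. 292.] [103. 459.]
loopR [113. 196.] [467. 415.]
topL [563. 406.] [ 20. 471.]
topR [ 77. 274.] [499. 413.]
botL [603. 665.] [-27. 482.]
botR [150. 531.] [416. 429.]
```

View pics/s2.png

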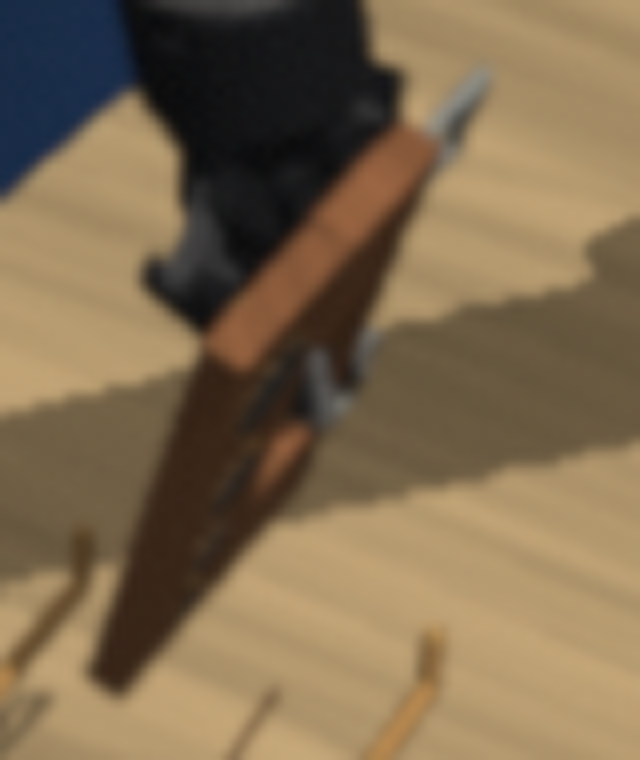

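View pics/s3.png

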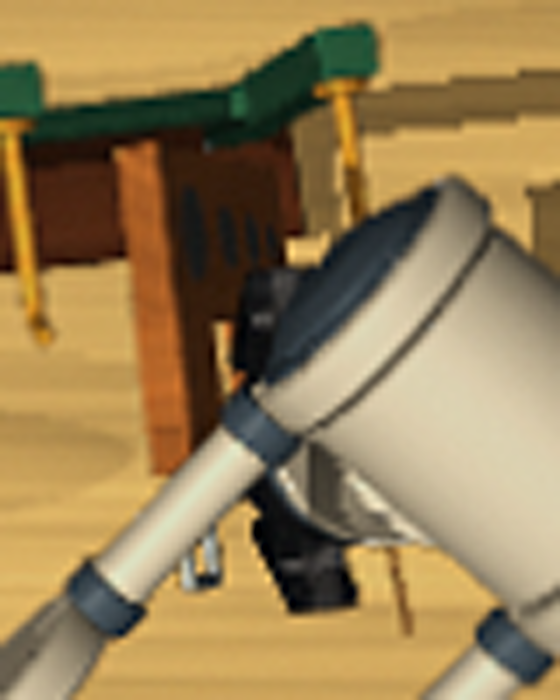

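```bash
cat > f2.py <<'E'
from fit import *
def fit6(obs,M0,c0):
    rv0=R.from_matrix(M0).as_rotvec()
    W=lambda v,q:np.array(v[:3])+np.atleast_2d(q)@R.from_rotvec(v[3:]).as_matrix().T
    f=lambda v:np.concatenate([proj(c,W(v,q))[0]-u for c,q,u in obs])
    r=least_squares(f,np.r_[c0,rv0],loss='soft_l1');return r.x,f(r.x).reshape(-1,2),lambda q:W(r.x,q),R.from_rotvec(r.x[3:]).as_matrix()
E
python3 - <<'E'
from f2 import *
np.set_printoptions(precision=3,suppress=True)
S=lambda x,y:np.array((155+x/8-.5,60+y/8-.5));T=lambda x,y:np.array((370+x/7-.5,180+y/7-.5))
obs=[("scene",(-.06,.095,.008),S(240,372)),("scene",(-.06,.095,-.008),S(205,345)),("scene",(.06,.095,.008),S(442,150)),("scene",(.06,.095,-.008),S(398,128)),
("scene",(-.06,-.095,.008),S(125,690)),("scene",(-.06,-.095,-.008),S(93,675)),
("top",(-.06,.095,.008),T(115,150)),("top",(-.06,.095,-.008),T(160,145)),("top",(.06,.095,.008),T(153,475)),("top",(.06,.095,-.008),T(187,470))]
M0=np.array([[-1,0,0],[0,.34,.94],[0,.94,-.34]]).T
x,r,W,M=fit6(obs,M0,[.49,-.33,.28])
print(x[:3]);print(M);print(r)
print("rail",W([.052,0,0]),"tcp",manip.read_state()['position'],"loops",W([[.1,.07,0],[.1,-.07,0]]))
E
```

```text
[ 0.49 -0.31  0.31]
[[-0.996 -0.044 -0.082]
 [-0.093  0.452  0.887]
 [-0.002  0.891 -0.454]]
[[ 0.644  0.849]
 [-0.656  0.289]
 [ 1.225 -0.447]
 [ 1.424 -1.425]
 [ 0.164  1.367]
 [-0.762 -0.122]
 [ 0.444 -0.376]
 [ 0.091 -0.489]
 [-0.095  0.153]
 [ 1.198  0.259]]
rail [[ 0.438 -0.315  0.31 ]] tcp [ 0.442 -0.326  0.277] loops [[ 0.387 -0.287  0.372]
 [ 0.393 -0.351  0.247]]
```

```bash
python3 - <<'E'
from f2 import *
np.set_printoptions(precision=3,suppress=True)
p=np.array([.5483,.2969,.279]);yaw=1.78
x=np.array([0,0,1.]);z=-np.array([np.cos(yaw),np.sin(yaw),0]);y=np.cross(z,x)
M=np.c_[x,y,z];c=p+[0,0,.017-.052]
for q in [(.06,.095,.008),(.06,.095,-.008),(.06,-.095,.008),(.06,-.095,-.008),(-.06,-.095,.008),(-.06,-.095,-.008),(.1,-.052,0),(.1,-.088,0),(.1,.07,0)]:
    u=proj("scene",c+M@q)[0];print(q,((u-[300,130]+.5)*4).round())
# shadows etc: try fit from r1
S=lambda a,b:np.array((300+a/4-.5,130+b/4-.5))
obs=[("scene",(.06,-.095,.008),S(360,525)),("scene",(.06,-.095,-.008),S(392,527)),("scene",(.1,-.052,0),S(413,405)),("scene",(.1,-.088,0),S(400,487)),("scene",(-.06,-.095,.008),S(298,612)),("scene",(-.06,-.095,-.008),S(325,625))]
xx,r,W,Mf=fit6(obs,M,c);print(xx[:3],Mf,r);print("rail",W([.052,0,0]))
E
python3 - <<'E'
import sys;sys.path.insert(0,'.')
import os;os.chdir('.')
from h import *
crop("r","scene",340,170,430,290,6,"r3")
E
```

```text
(0.06, 0.095, 0.008) [415. 240.]
(0.06, 0.095, -0.008) [443. 247.]
(0.06, -0.095, 0.008) [358. 525.]
(0.06, -0.095, -0.008) [390. 534.]
(-0.06, -0.095, 0.008) [316. 631.]
(-0.06, -0.095, -0.008) [345. 639.]
(0.1, -0.052, 0) [404. 416.]
(0.1, -0.088, 0) [393. 476.]
(0.1, 0.07, 0) [439. 232.]
[0.59  0.289 0.328] [[ 0.08  -0.962  0.26 ]
 [ 0.106 -0.251 -0.962]
 [ 0.991  0.105  0.082]] [[-0.637 -0.119]
 [ 0.074  1.62 ]
 [-0.108  0.443]
 [ 0.493 -1.943]
 [-0.367  0.426]
 [ 0.534 -0.834]]
rail [[0.594 0.294 0.379]]
```

View pics/r3.png

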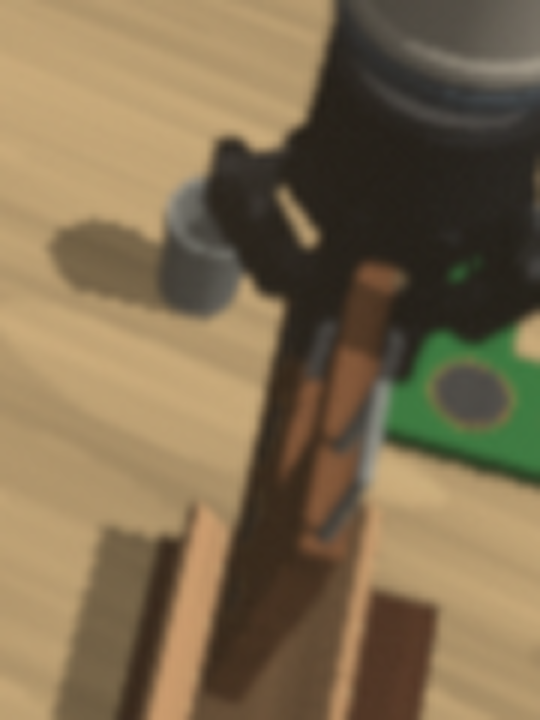

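The retake worked, but in transit the board's end caught a hook. It has twisted in the jaws: it is now held across the rail's width and rolled about 63°. I'll lift it clear, lay it down on its original spot, and redo the lean on a safer path.

Call:
{"method": "carry_out", "body": {
  "rows": "1 0 0 0.03 0; 1 0 0 0.06 0; 1 0 0 0.09 0; 1 -0.003 0.02 0.09 0; 1 -0.01 0.06 0.09 0; 1 -0.017 0.11 0.09 0; 1 -0.024 0.16 0.09 0; 1 -0.032 0.22 0.09 0; 1 -0.04 0.28 0.09 0; 1 -0.046 0.32 0.09 0"
}}

```text
time_s: 21.95
position: [0.3947, -0.0032, 0.3679]
tool_rot: [-0.526, 0.462, -0.472, 0.536]
force: [0.7, 0.5, -2.9]
finger_gap: 0.178
```

Call:
{"method": "carry_out", "body": {
  "rows": "1 0 0.03 0 0; 1 0 0.03 -0.03 0; 1 0 0.03 -0.07 0; 1 0 0.03 -0.11 0; 1 0 0.03 -0.15 0; 1 0 0.03 -0.19 0; 1 0 0.03 -0.2 0; 1 0 0.03 -0.2 0"
}}

```text
time_s: 22.95
position: [0.3946, 0.0272, 0.1685]
tool_rot: [-0.526, 0.461, -0.472, 0.537]
force: [-0.2, 0.2, -1.5]
finger_gap: 0.176
```

Run:
```python
from fit import *
snap("t"); s=manip.read_state(); print(s['position'],s['finger_gap'],s['time_s'],s['force'],tyaw(s))
crop("t","scene",240,100,380,250,5,"t1")
crop("t","top",220,190,360,310,5,"t2")
```

```text
[0.3954364  0.02697999 0.17009631] 0.17355216204332732 23.05 [ 0.16223847 -0.07203197 -1.57840933] (np.float64(0.12864630083243556), array([[ 0.12824137,  0.02457739,  0.9914384 ],
       [-0.99174085,  0.00110145,  0.12825319],
       [ 0.00206011, -0.99969732,  0.02451565]]))
```

View pics/t1.png

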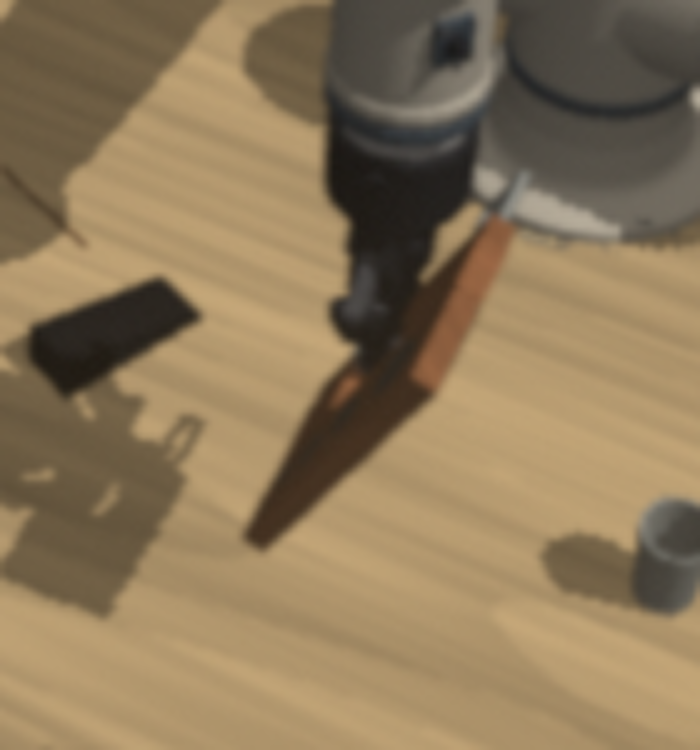

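View pics/t_top.png

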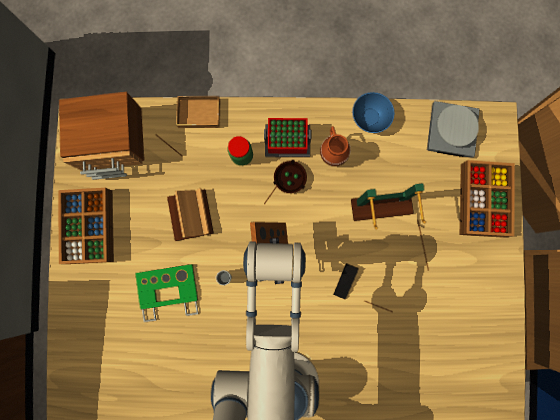

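Call:
{"method": "carry_out", "body": {
  "rows": "1 0 0 -0.03 0; 1 0 0 -0.06 0; 1 0 0 -0.085 0; 1 0 0 -0.1 0; 1 0 0 -0.11 0; 1 0 0 -0.12 0; 1 0 0 -0.125 0; 1 0 0 -0.13 0; 1 0 0 -0.13 0"
}}

```text
time_s: 24.18
position: [0.3991, 0.0283, 0.0514]
tool_rot: [-0.522, 0.458, -0.475, 0.541]
force: [-18.8, 7.4, 50.0]
finger_gap: 0.178
```

Run:
```python
from fit import *
snap("u"); s=manip.read_state(); print(s['position'],s['finger_gap'],s['time_s'],s['force'])
crop("u","scene",240,120,380,270,5,"u1")
```

```text
[0.39927795 0.02830233 0.0514206 ] 0.1736856034253028 24.275 [-20.37410412   7.55889474  48.71139337]
```

View pics/u1.png

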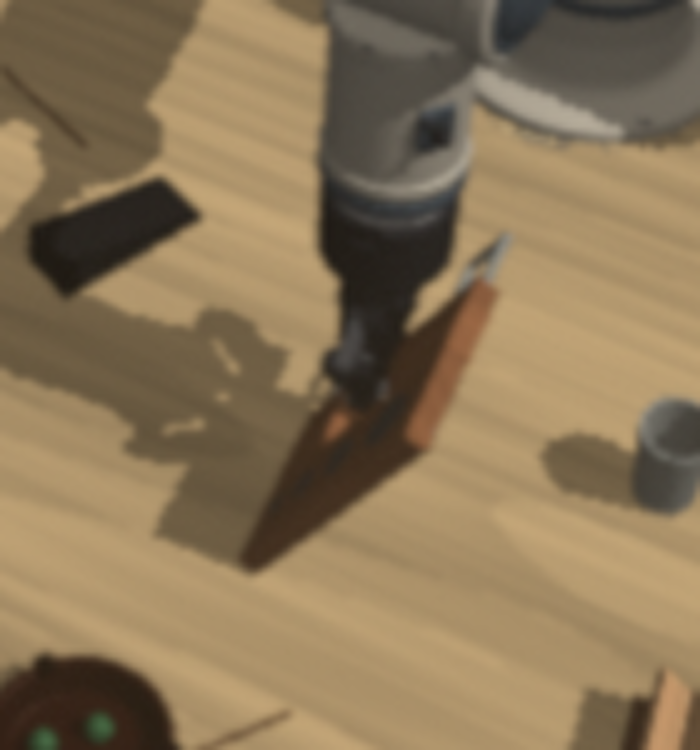

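Call:
{"method": "carry_out", "body": {
  "rows": "1 0 0 0.005 0; 1 0 0 0.008 0; 0.5 0 0 0.008 0; 0.5 0 0 0.008 0; 0.5 0 0 0.008 0"
}}

```text
time_s: 24.9
position: [0.399, 0.0282, 0.0587]
tool_rot: [-0.522, 0.458, -0.475, 0.54]
force: [0.4, -0.1, -0.2]
finger_gap: 0.251
```

Run:
```python
from fit import *
snap("v"); s=manip.read_state(); print(s['position'],s['finger_gap'],s['time_s'],s['force'])
crop("v","scene",240,120,380,270,5,"v1")
```

```text
[0.39908188 0.02827801 0.05897812] 0.25020549506928275 25.0 [-0.009618    0.90290628  0.55747039]
```

View pics/v1.png

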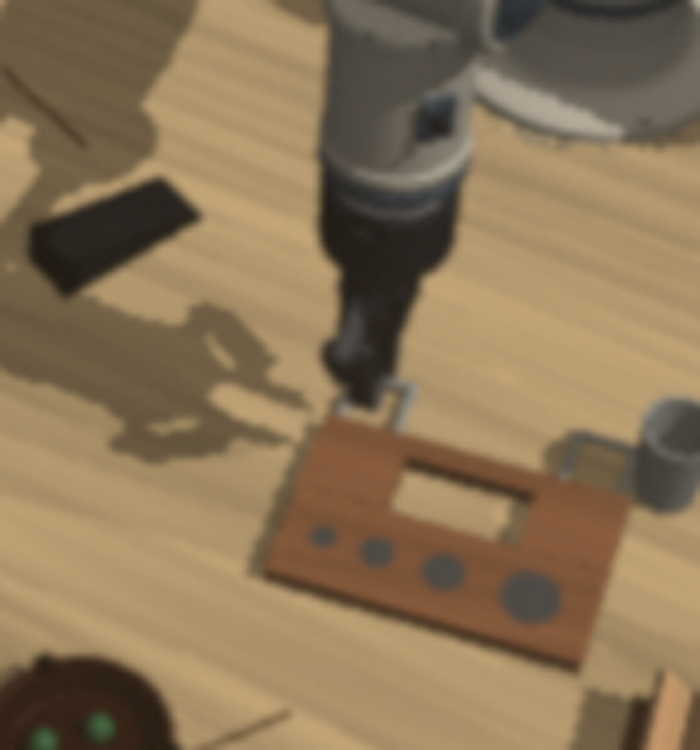

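Call:
{"method": "carry_out", "body": {
  "rows": "0.5 0 0 0.05 0; 0.5 0 0 0.1 0; 0 -0.01 0 0.15 0; 0 -0.01 0 0.17 0; 0 -0.01 0 0.17 0"
}}

```text
time_s: 25.62
position: [0.3898, 0.0283, 0.2307]
tool_rot: [-0.521, 0.457, -0.476, 0.541]
force: [-0.2, -0.3, -0.4]
finger_gap: 0.503
```

Run:
```python
from fit import *
np.set_printoptions(precision=4,suppress=True)
snap("w"); s=manip.read_state(); print(s['position'],s['finger_gap'],s['time_s'],s['force'],tyaw(s))
crop("w","top",200,210,300,290,7,"w1")
crop("w","scene",270,160,390,260,6,"w2")
```

```text
[0.3889 0.0283 0.2277] 0.4988586846222027 25.725 [ 0.5096 -0.3783 -0.0003] (np.float64(0.12939224697966492), array([[ 0.129 ,  0.0343,  0.9911],
       [-0.9916,  0.0035,  0.129 ],
       [ 0.001 , -0.9994,  0.0344]]))
```

View pics/w1.png

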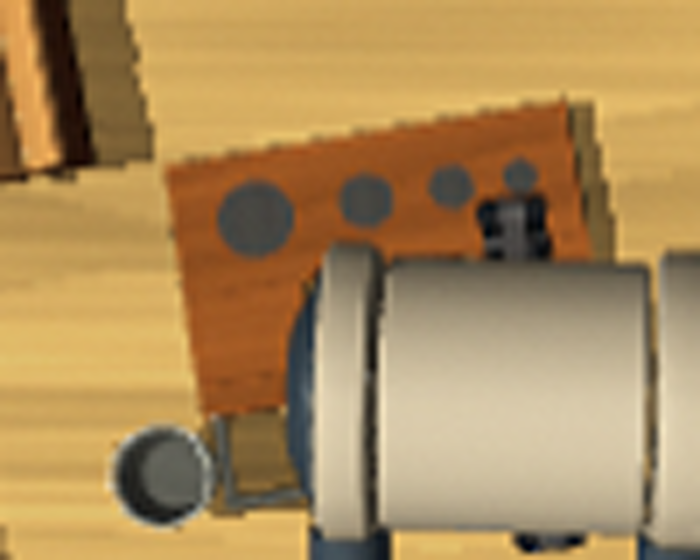

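View pics/w2.png

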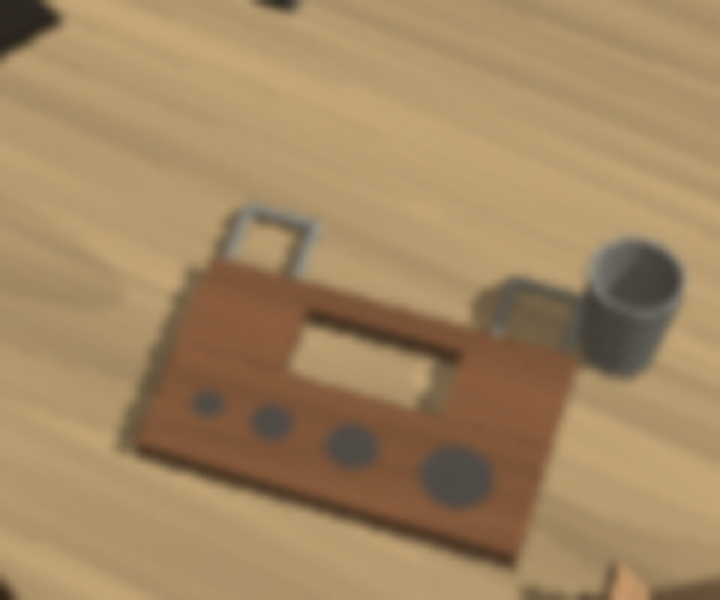

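Run:
```python
from fit import *
np.set_printoptions(precision=4,suppress=True)
S=lambda x,y:np.array((270+x/6-.5,160+y/6-.5));T=lambda x,y:np.array((200+x/7-.5,210+y/7-.5))
C=onz("scene",[S(208,256),S(578,360),S(518,553),S(138,441)],.016);print(C,C.mean(0))
D=onz("top",[T(168,165),T(565,100),T(205,413)],.016);print(D)
cs=C.mean(0)[:2];ey=D[0]-D[1];print(np.linalg.norm(ey),np.arctan2(-ey[0],ey[1]));ex=D[0]-D[2];print(np.linalg.norm(ex),np.arctan2(ex[1],ex[0]))
e=C[1]-C[0]+C[2]-C[3];print(np.arctan2(-e[0],e[1]),np.linalg.norm(e)/2)
print("top centre",(D[1]+D[2])/2)
# glass
print(onz("top",[T(163,475)],.062))
```

```text
[[ 0.4014 -0.0024  0.016 ]
 [ 0.3688  0.1859  0.016 ]
 [ 0.4832  0.205   0.016 ]
 [ 0.5157  0.0208  0.016 ]] [0.4423 0.1023 0.016 ]
[[0.4825 0.2053 0.016 ]
 [0.5143 0.021  0.016 ]
 [0.3679 0.186  0.016 ]]
0.18695786853433904 0.1711404000766702
0.11620314010362377 0.16647093583895134
0.17281587905101797 0.18906067387432426
top centre [0.4411 0.1035 0.016 ]
[[0.3402 0.1993 0.062 ]]
```

Call:
{"method": "carry_out", "body": {
  "rows": "0 0.001 0.035 -0.02 0.02; 0 0.0017 0.066 -0.06 0.041; 0 0.0017 0.066 -0.11 0.041; 0 0.0017 0.066 -0.16 0.041; 0 0.0017 0.066 -0.18 0.041; 0 0.0017 0.066 -0.18 0.041"
}}

```text
time_s: 26.48
position: [0.3881, 0.0939, 0.0439]
tool_rot: [-0.533, 0.449, -0.462, 0.548]
force: [0.1, 0.1, 0.1]
finger_gap: 0.498
```

Run:
```python
from fit import *
snap("x"); s=manip.read_state(); print(s['position'],s['finger_gap'],s['time_s'],s['force'],tyaw(s)[0])
crop("x","scene",270,140,390,260,6,"x1")
```

```text
[0.39037674 0.09420929 0.04758145] 0.5000134939801856 26.575 [-0.32226296 -0.09579799 -0.62022441] 0.17034562439491677
```

View pics/x1.png

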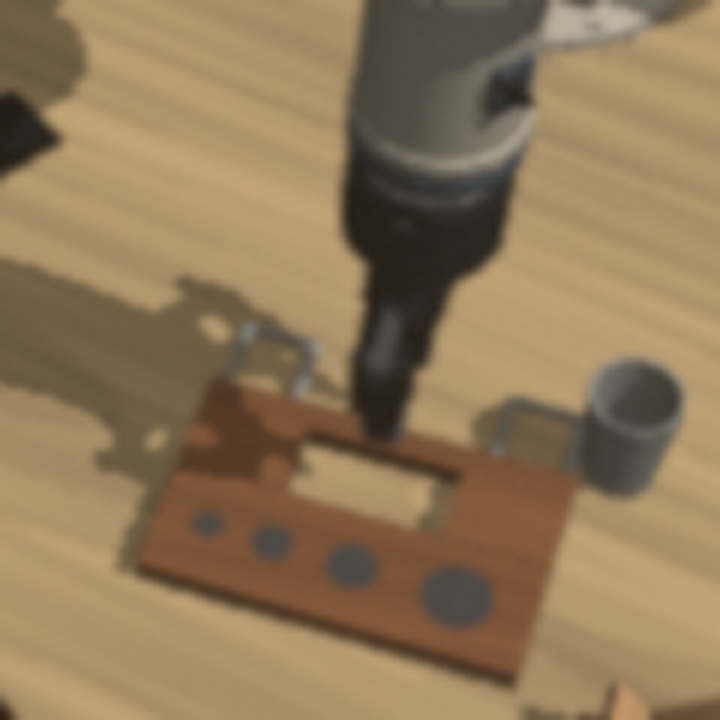

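Call:
{"method": "carry_out", "body": {
  "rows": "0 0 0 -0.025 0; 0 0 0 -0.042 0; 0 0 0 -0.042 0; 0.4 0 0 -0.042 0; 1 0 0 -0.042 0; 1 0 0 -0.042 0; 1 0 0 -0.042 0; 1 0 0 -0.042 0"
}}

```text
time_s: 27.58
position: [0.3911, 0.0943, 0.0069]
tool_rot: [-0.531, 0.447, -0.464, 0.55]
force: [-1.2, -0.7, 5.7]
finger_gap: 0.165
```

Call:
{"method": "carry_out", "body": {
  "rows": "1 0 0 0.015 0; 1 0 0 0.045 0; 1 0 0 0.09 0; 1 0 0 0.13 0; 1 0 0 0.165 0; 1 0 0 0.165 0"
}}

```text
time_s: 28.32
position: [0.3924, 0.0945, 0.1756]
tool_rot: [-0.53, 0.446, -0.465, 0.552]
force: [1.2, 0.4, -3.2]
finger_gap: 0.165
```

Run:
```python
from fit import *
snap("y"); s=manip.read_state(); print(s['position'],s['finger_gap'],s['time_s'],s['force'],tyaw(s),s['joint_pos'])
crop("y","scene",270,100,390,220,6,"y1")
```

```text
[0.39084708 0.09426475 0.17128875] 0.16493519496568784 28.425 [ 0.24465598 -0.08891525 -2.19517291] (np.float64(0.17032145563006418), array([[ 0.16946401,  0.0345178 ,  0.98493171],
       [-0.98553585,  0.00490086,  0.16939621],
       [ 0.00102017, -0.99939207,  0.03484905]])) [ 1.52328875e-01 -4.96398086e-01  1.84783680e+00 -4.00433817e-04
  1.75528510e+00 -1.80551088e-02]
```

View pics/y_scene.png

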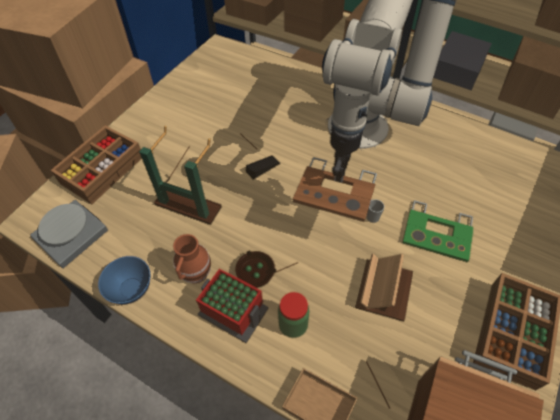

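Call:
{"method": "carry_out", "body": {
  "rows": "1 0.007 0.015 0.02 -0.1; 1 0.02 0.042 0.025 -0.25; 1 0.036 0.075 0.025 -0.4; 1 0.052 0.108 0.025 -0.55; 1 0.068 0.142 0.025 -0.7; 1 0.084 0.175 0.025 -0.85; 1 0.1 0.208 0.025 -1; 1 0.116 0.241 0.025 -1.15; 1 0.132 0.274 0.025 -1.3; 1 0.1395 0.288 0.025 -1.42"
}}

```text
time_s: 29.68
position: [0.5298, 0.3836, 0.1923]
tool_rot: [0.112, -0.685, 0.711, -0.112]
force: [-0.4, -0.7, -2.9]
finger_gap: 0.166
```

Run:
```python
from fit import *
s=manip.read_state(); print(s['position'],s['finger_gap'],s['time_s'],s['force'],tyaw(s),s['joint_pos'])
```

```text
[0.529844   0.38356353 0.19232192] 0.16587542233993097 29.675 [-0.36221704 -0.73061925 -2.85960329] (np.float64(-1.252423633764693), array([[-0.94979683,  0.00535762,  0.31282149],
       [-0.31280725, -0.03586206, -0.94913937],
       [ 0.0061333 , -0.99934239,  0.03573757]])) [ 0.5916725   0.25047008  1.12273325 -0.03351794  1.78383736  1.83737146]
```

Call:
{"method": "carry_out", "body": {
  "rows": "1 0.0005 -0.001 -0.01 -0.06; 1 0.0005 -0.0015 -0.04 -0.11; 1 0.0005 -0.0015 -0.07 -0.11; 1 0.0005 -0.0015 -0.09 -0.11; 1 0.0005 -0.0015 -0.09 -0.11"
}}

```text
time_s: 30.3
position: [0.5289, 0.3811, 0.0986]
tool_rot: [0.076, -0.689, 0.717, -0.071]
force: [-0.2, 0.4, -1.9]
finger_gap: 0.165
```

Run:
```python
from fit import *
snap("z"); s=manip.read_state(); print(s['position'],s['finger_gap'],s['time_s'],s['force'],tyaw(s)[0])
crop("z","scene",320,200,440,330,5,"z1")
crop("z","top",140,160,240,260,6,"z2")
```

```text
[0.5304674  0.38214198 0.10277094] 0.1615681180656555 30.4 [ 0.36165513 -0.65489354 -1.26600085] -1.3623962125258617
```

View pics/z1.png

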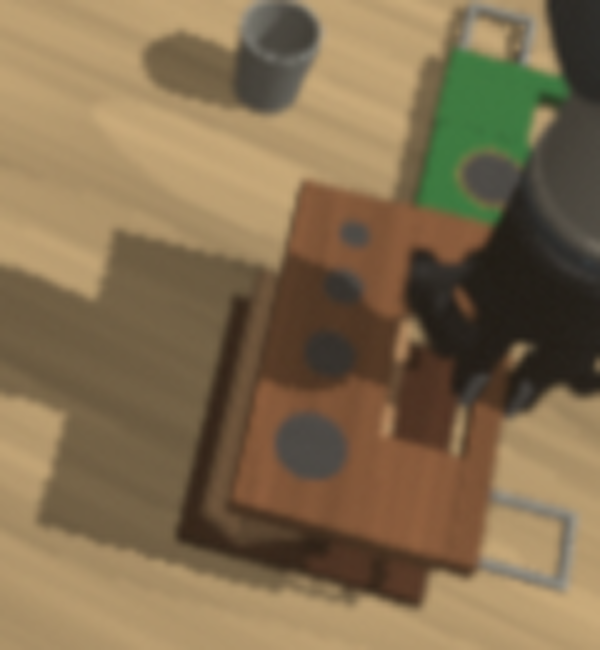

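View pics/z2.png

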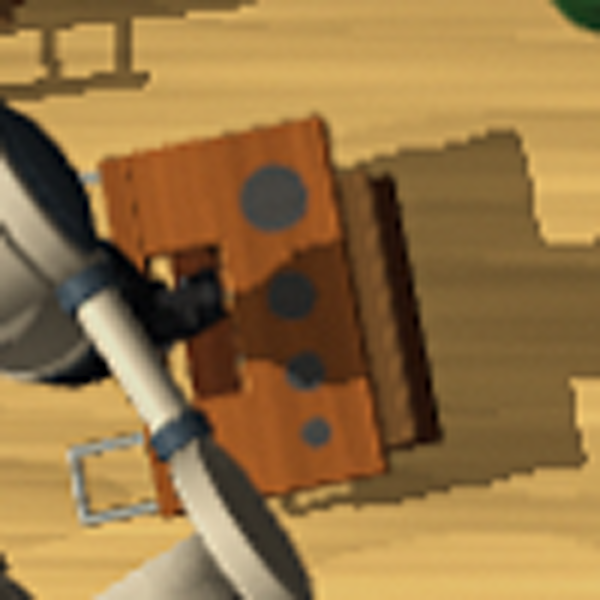

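Call:
{"method": "carry_out", "body": {
  "rows": "1 0 0 -0.006 0; 1 0 0 -0.01 0; 1 0 0 -0.012 0; 1 0 0 -0.013 0; 1 0 0 -0.013 0"
}}

```text
time_s: 31.02
position: [0.5305, 0.3822, 0.09]
tool_rot: [0.074, -0.69, 0.716, -0.073]
force: [-0.8, 0.5, -2.5]
finger_gap: 0.162
```

Call:
{"method": "carry_out", "body": {
  "rows": "1 0 0 -0.002 0; 1 0 0 -0.003 0; 0.4 0 0 -0.003 0; 0.4 0 0 0.05 0; 0.4 0 0 0.1 0; 0.4 0 0 0.14 0; 0.2 0 0 0.14 0; 0 0 0 0.14 0"
}}

```text
time_s: 32.02
position: [0.5305, 0.3821, 0.2291]
tool_rot: [0.074, -0.69, 0.716, -0.073]
force: [-0.1, 0.0, -0.8]
finger_gap: 0.496
```

Run:
```python
from fit import *
snap("A"); s=manip.read_state(); print(s['position'],s['finger_gap'],s['time_s'],s['force'],tyaw(s)[0])
crop("A","scene",320,200,440,330,5,"A1")
crop("A","top",140,160,240,260,6,"A2")
```

```text
[0.53011653 0.38189213 0.22761295] 0.49770529085338533 32.125 [ 0.11728237 -1.09499604 -0.40166817] -1.3623033132632063
```

View pics/A1.png

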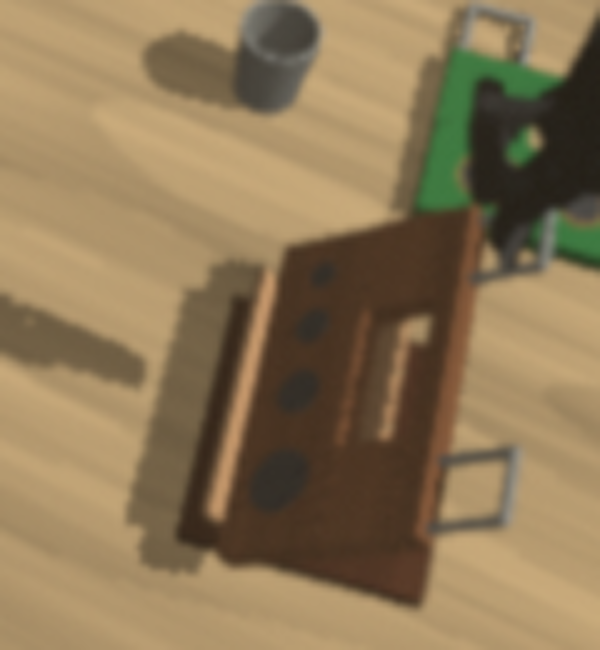

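View pics/A2.png

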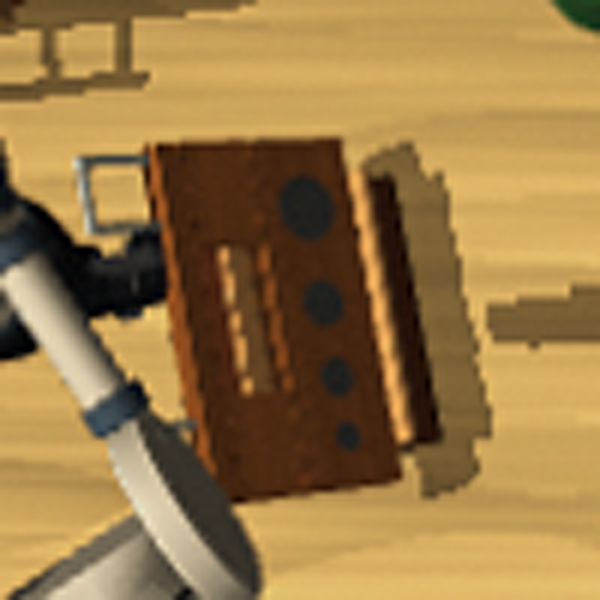

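Call:
{"method": "carry_out", "body": {
  "rows": "0 0.005 -0.024 0 0; 0 0.005 -0.024 -0.02 0; 0 0.005 -0.024 -0.06 0; 0 0.005 -0.024 -0.1 0; 0 0.005 -0.024 -0.12 0; 0 0.005 -0.024 -0.128 0; 0 0.005 -0.024 -0.128 0; 0.3 0.005 -0.024 -0.128 0; 0.45 0.005 -0.024 -0.128 0; 0.45 0.005 -0.024 -0.128 0"
}}

```text
time_s: 33.38
position: [0.5355, 0.3581, 0.1005]
tool_rot: [0.075, -0.69, 0.716, -0.072]
force: [0.4, 0.4, 0.0]
finger_gap: 0.276
```

Run:
```python
from fit import *
s=manip.read_state(); print(s['position'],s['finger_gap'],s['time_s'],s['force'],tyaw(s)[0])
p=s['position'];print("tcp",(p[:2]-o)@ux,p[2])
```

```text
[0.53545505 0.35806711 0.10051693] 0.27585878542731085 33.375 [0.35218728 0.35768424 0.04579253] -1.362302652241151
tcp 0.023469641980335083 0.10051693073330634
```

Call:
{"method": "carry_out", "body": {
  "rows": "0.45 0.0012 -0.0059 0.005 0; 0.45 0.0024 -0.0113 0.0095 0; 0.45 0.0036 -0.0171 0.014 0; 0.45 0.0048 -0.0228 0.018 0; 0.45 0.0062 -0.0293 0.0215 0; 0.45 0.0075 -0.0352 0.0245 0; 0.45 0.0089 -0.0421 0.027 0; 0.45 0.0104 -0.0489 0.029 0; 0.45 0.0122 -0.0572 0.031 0; 0.45 0.0122 -0.0572 0.031 0"
}}

```text
time_s: 34.62
position: [0.5479, 0.2999, 0.1315]
tool_rot: [0.074, -0.69, 0.716, -0.072]
force: [-0.9, 2.2, 0.1]
finger_gap: 0.277
```

Run:
```python
from fit import *
snap("B"); s=manip.read_state(); print(s['position'],s['finger_gap'],s['time_s'],s['force'],tyaw(s)[0])
p=s['position'];print("tcp",(p[:2]-o)@ux,p[2])
crop("B","scene",320,200,440,330,5,"B1")
```

```text
[0.54762467 0.30058953 0.13122963] 0.2783473124935173 34.725 [-0.16074475  0.72616595  0.46536646] -1.3626994292918029
tcp -0.03528213623002426 0.1312296251675793
```

View pics/B1.png

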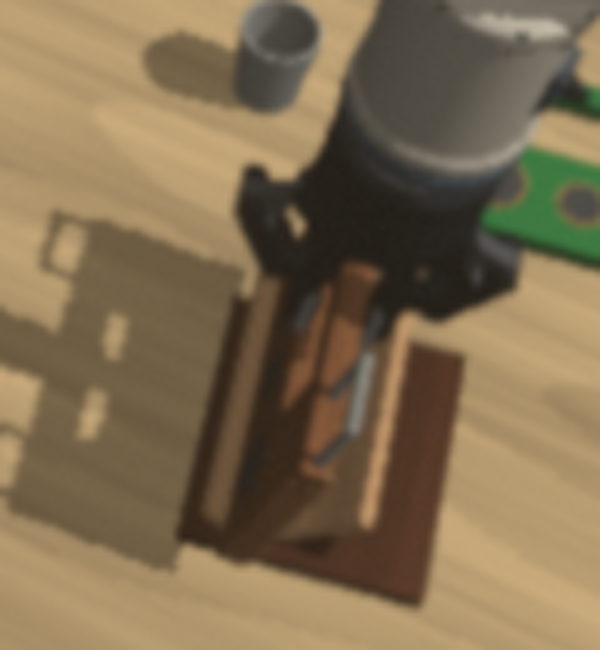

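Call:
{"method": "carry_out", "body": {
  "rows": "0.45 0.001 -0.0049 0.0005 0; 0.45 0.0021 -0.0098 0.001 0; 0.45 0.0021 -0.0098 0.001 0; 0.6 0.0021 -0.0098 0.001 0; 0.7 0.0021 -0.0098 0.001 0; 1 0.0021 -0.0098 0.001 0; 1 0.0021 -0.0098 0.001 0; 1 0.0021 -0.0098 0.001 0"
}}

```text
time_s: 35.72
position: [0.5498, 0.2905, 0.1324]
tool_rot: [0.075, -0.69, 0.717, -0.072]
force: [-0.5, -2.1, 2.5]
finger_gap: 0.177
```

Run:
```python
from fit import *
s=manip.read_state(); print(s['position'],s['finger_gap'],s['time_s'],s['force'],tyaw(s)[0])
p=s['position'];print("tcp",(p[:2]-o)@ux,p[2])
```

```text
[0.54984152 0.29053979 0.13237777] 0.17740254330032232 35.725 [-0.51888791 -2.11585675  2.46948423] -1.3629430095685127
tcp -0.04557315040577057 0.13237777197595207
```

Call:
{"method": "carry_out", "body": {
  "rows": "1 0 -0.001 0.01 0; 1 0 -0.002 0.025 0; 1 0 -0.002 0.05 0; 1 0 -0.002 0.08 0; 1 0 -0.002 0.115 0; 1 0 -0.002 0.15 0; 1 0 -0.002 0.185 0; 1 0 -0.002 0.22 0; 1 0 -0.002 0.24 0; 1 0 -0.002 0.24 0"
}}

```text
time_s: 36.98
position: [0.5499, 0.2889, 0.3755]
tool_rot: [0.073, -0.691, 0.716, -0.074]
force: [0.3, -0.3, -2.2]
finger_gap: 0.179
```

Run:
```python
from fit import *
snap("C"); s=manip.read_state(); print(s['position'],s['finger_gap'],s['time_s'],s['force'],tyaw(s),s['joint_pos'])
crop("C","scene",320,40,460,240,4,"C1")
```

```text
[0.54982267 0.28873126 0.37194949] 0.17514688103413215 37.075 [-0.02567628  0.0130759  -3.47262123] (np.float64(-1.362586373458884), array([[-9.78432222e-01, -1.71890104e-04,  2.06568044e-01],
       [-2.06414435e-01, -3.77531003e-02, -9.77736051e-01],
       [ 7.96664723e-03, -9.99287083e-01,  3.69033692e-02]])) [ 0.44742899  0.25462202  0.79391395 -0.03956945  2.10921097  1.79014472]
```

View pics/C1.png

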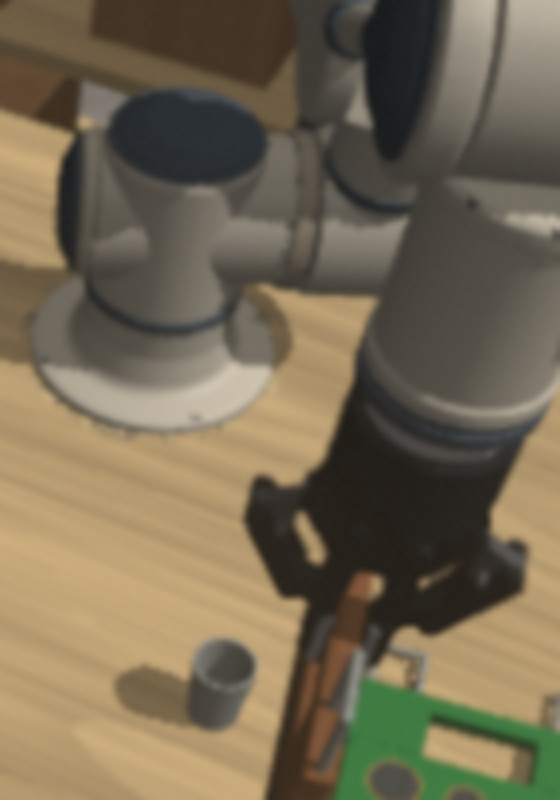

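Call:
{"method": "carry_out", "body": {
  "rows": "1 -0.006 -0.015 0 0.04; 1 -0.02 -0.045 0 0.11; 1 -0.035 -0.08 0 0.19; 1 -0.05 -0.12 0 0.27; 1 -0.065 -0.16 0 0.35; 1 -0.078 -0.2 0 0.43; 1 -0.09 -0.24 0 0.51; 1 -0.1 -0.28 0 0.59; 1 -0.108 -0.31 0 0.66; 1 -0.112 -0.325 0 0.7"
}}

```text
time_s: 38.33
position: [0.437, -0.0376, 0.3705]
tool_rot: [0.308, -0.623, 0.648, -0.313]
force: [-0.1, 0.7, -2.6]
finger_gap: 0.171
```

Run:
```python
from fit import *
snap("D"); s=manip.read_state(); print(s['position'],s['finger_gap'],s['time_s'],s['force'],tyaw(s)[0])
crop("D","scene",180,40,330,200,4,"D1")
```

```text
[ 0.43719109 -0.03738946  0.37061755] 0.1686809873056364 38.425 [-0.34501463  0.91464742 -2.73984097] -0.664810596571896
```

View pics/D1.png

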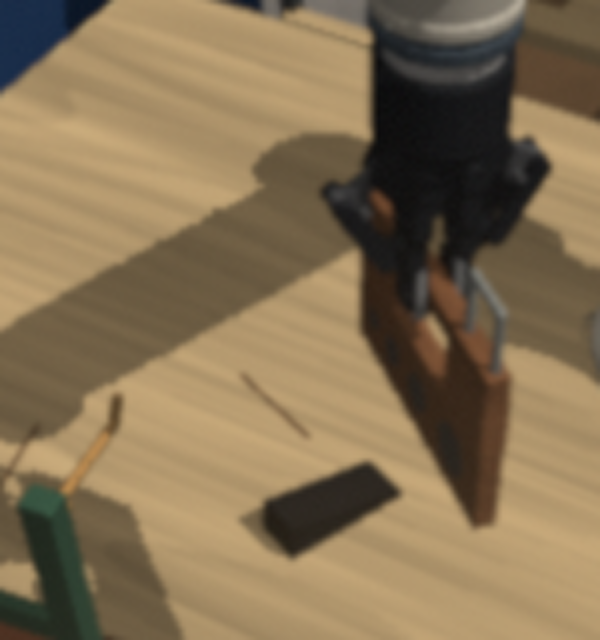

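Call:
{"method": "carry_out", "body": {
  "rows": "1 -0.001 -0.015 0 0.05; 1 -0.004 -0.045 0 0.14; 1 -0.007 -0.08 0 0.23; 1 -0.01 -0.12 0 0.33; 1 -0.014 -0.16 0 0.43; 1 -0.018 -0.2 0 0.53; 1 -0.022 -0.24 0 0.64; 1 -0.025 -0.275 0 0.73; 1 -0.025 -0.294 0 0.787; 1 -0.025 -0.294 0 0.787"
}}

```text
time_s: 39.67
position: [0.4125, -0.3318, 0.3686]
tool_rot: [-0.522, 0.46, -0.479, 0.536]
force: [0.1, 0.1, -2.7]
finger_gap: 0.173
```

Run:
```python
from fit import *
snap("E"); s=manip.read_state(); print(s['position'],s['finger_gap'],s['time_s'],s['force'],tyaw(s))
crop("E","scene",110,0,230,150,5,"E1")
crop("E","top",340,170,480,290,5,"E2")
```

```text
[ 0.41261316 -0.33054063  0.36981466] 0.1757567003536266 39.775 [ 0.01108067 -0.14557814 -2.72701941] (np.float64(0.12148658204107185), array([[ 0.1209313 ,  0.03525269,  0.99203471],
       [-0.99263352, -0.00312497,  0.12111534],
       [ 0.00736972, -0.99937354,  0.0346151 ]]))
```

View pics/E1.png

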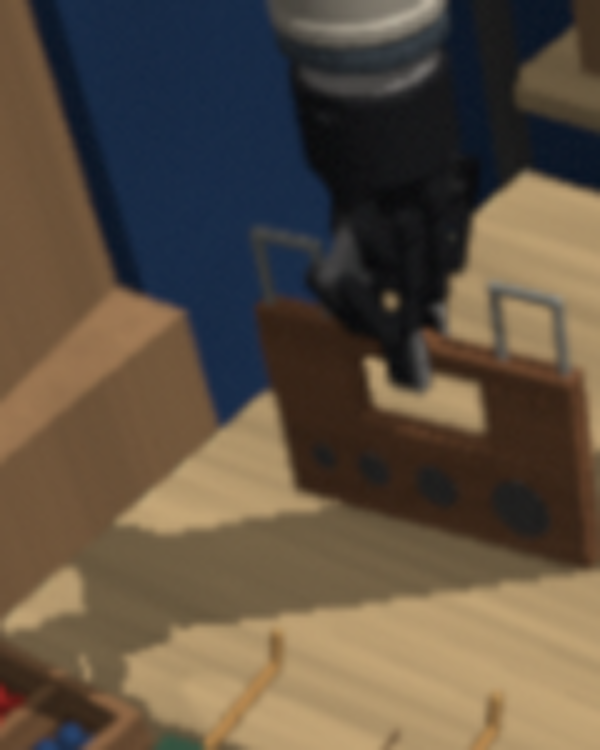

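View pics/E2.png

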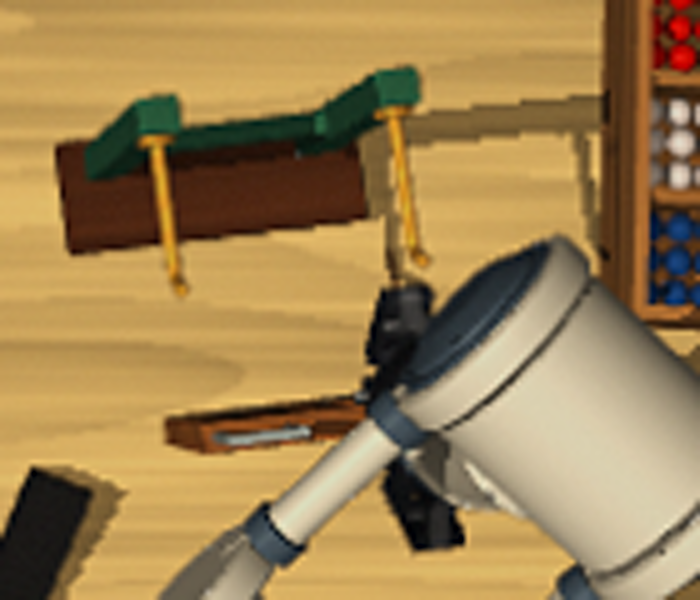

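```bash
cat > hang.py <<'E'
from f2 import *
np.set_printoptions(precision=4,suppress=True)
a=np.array([np.cos(.122),np.sin(.122),0]);b=np.array([-a[1],a[0],0]);ro=np.array([.5217,-.3176,0])
M0=np.c_[np.array([0,0,1.]),np.cross(a,[0,0,1.]),a]
def rk(w): w=np.atleast_2d(w)-ro; return np.c_[w@a,w@b,w[:,2]]
def report(W,M,p):
    L=W([[.1,.07,0],[.1,-.07,0]]);print("loops world",L,"\nrack",rk(L)*1000,"\nbottom rack",rk(W([[-.06,.095,0],[-.06,-.095,0]]))*1000)
    print("loop mean - tcp (rack)",(rk(L).mean(0)-rk(p)[0])*1000,"yaw err deg",np.degrees(np.arctan2(M[1,2],M[0,2])-.122),"roll", np.degrees(M[2,1]),"lean",np.degrees(M[2,2]))
E
python3 - <<'E'
from hang import *
S=lambda x,y:np.array((110+x/5-.5,0+y/5-.5));T=lambda x,y:np.array((340+x/5-.5,170+y/5-.5))
obs=[("scene",(.06,.095,.008),S(262,306)),("scene",(-.06,.095,.008),S(297,487)),("scene",(-.06,-.095,.008),S(585,565)),("scene",(.06,-.095,.008),S(575,377)),
("scene",(.1,.088,0),S(256,232)),("scene",(.1,-.052,0),S(494,290)),("scene",(.1,-.088,0),S(562,300)),
("top",(.1,-.088,0),T(217,437)),("top",(.1,-.052,0),T(309,431))]
p=np.array([.4126,-.3305,.3698])
x,r,W,M=fit6(obs,M0,p+[0,0,-.035]);print(M);print(r.round(1).tolist());report(W,M,p)
E
```

```text
[[-0.0238  0.131   0.9911]
 [ 0.0042 -0.9914  0.1312]
 [ 0.9997  0.0073  0.023 ]]
[[-1.8, -0.4], [0.2, 0.0], [2.3, 0.6], [-0.1, 1.0], [0.1, -0.2], [0.5, -0.8], [-0.2, 0.2], [3.3, 0.3], [-0.6, -0.4]]
loops world [[ 0.4206 -0.4003  0.4364]
 [ 0.4023 -0.2615  0.4354]] 
rack [[-110.3913  -69.7698  436.3991]
 [-111.7108   70.2203  435.383 ]] 
bottom rack [[-106.4594  -95.8942  276.6272]
 [-108.2501   94.0924  275.2482]]
loop mean - tcp (rack) [-1.1921 -0.2478 66.091 ] yaw err deg 0.5496001377185058 roll 0.41585150463712095 lean 1.3197616270375356
```

Call:
{"method": "carry_out", "body": {
  "rows": "1 0 0 -0.03 0; 1 0 0 -0.07 0; 1 0 0 -0.11 0; 1 0 0 -0.15 0; 1 0 0 -0.18 0; 1 0 0 -0.186 0; 1 0.02 0.0024 -0.186 0; 1 0.045 0.0055 -0.186 0; 1 0.0575 0.007 -0.186 0; 1 0.0575 0.007 -0.186 0"
}}

```text
time_s: 41.02
position: [0.4708, -0.3232, 0.1845]
tool_rot: [-0.522, 0.458, -0.479, 0.537]
force: [-0.4, -0.1, -2.3]
finger_gap: 0.179
```

Run:
```python
from hang import *
snap("F"); s=manip.read_state(); print(s['position'],s['finger_gap'],s['time_s'],s['force'],tyaw(s)[0]); print(rk(s['position'])*1000)
crop("F","scene",120,60,240,200,5,"F1")
crop("F","top",340,170,480,290,5,"F2")
```

```text
[ 0.4698 -0.3236  0.1843] 0.1793281891509036 41.125 [ 0.0259  0.4167 -2.0428] 0.12153282791917132
[[-52.2277   0.3842 184.2739]]
```

View pics/F1.png

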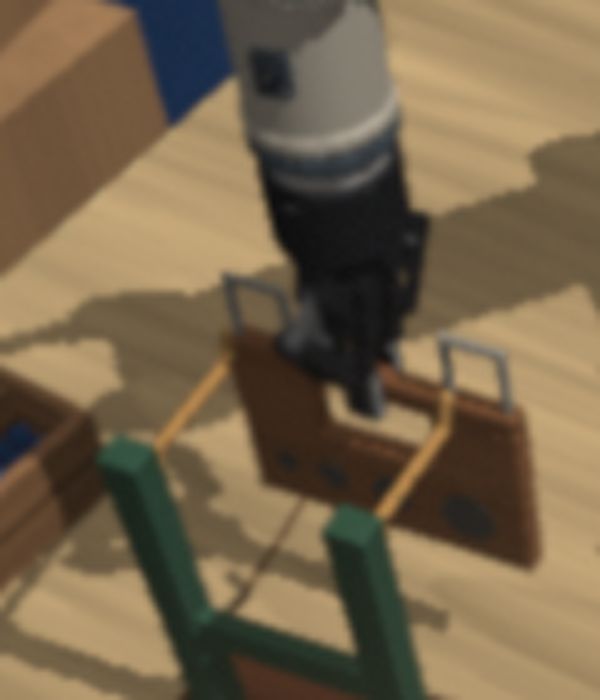

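View pics/F2.png

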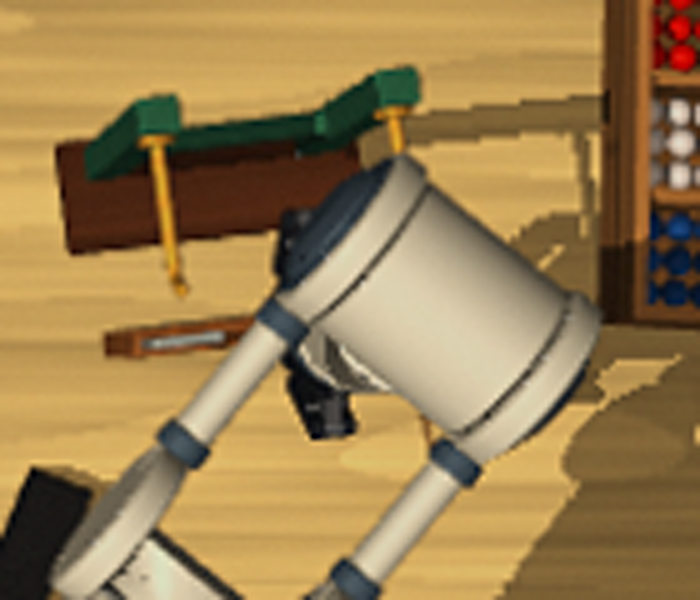

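Call:
{"method": "carry_out", "body": {
  "rows": "1 0.01 -0.001 0 0; 1 0.02 0.0005 0 0; 1 0.03 0.002 0 0; 1 0.035 0.0025 0 0; 1 0.035 0.0025 0 0"
}}

```text
time_s: 41.75
position: [0.5051, -0.3209, 0.184]
tool_rot: [-0.522, 0.459, -0.478, 0.537]
force: [-1.0, 0.6, -2.3]
finger_gap: 0.174
```

Run:
```python
from hang import *
snap("G"); s=manip.read_state(); print(s['position'],s['finger_gap'],s['time_s'],s['force'],tyaw(s)[0]); print(rk(s['position'])*1000)
crop("G","scene",130,70,230,190,6,"G1")
```

```text
[ 0.5047 -0.321   0.1842] 0.1723796626462783 41.85 [ 0.1915 -0.7984 -2.2545] 0.12159992825159083
[[-17.2451  -1.3464 184.1734]]
```

View pics/G1.png

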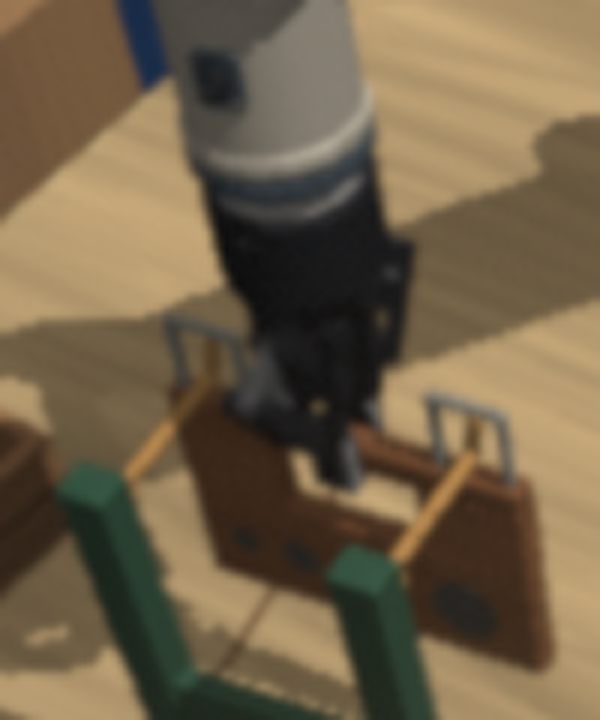

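Call:
{"method": "carry_out", "body": {
  "rows": "1 0.01 0.0012 0 0; 1 0.02 0.0024 0 0; 1 0.02 0.0024 0 0; 1 0.02 0.0024 -0.008 0; 1 0.02 0.0024 -0.014 0; 1 0.02 0.0024 -0.018 0; 1 0.02 0.0024 -0.018 0"
}}

```text
time_s: 42.72
position: [0.5244, -0.3185, 0.1655]
tool_rot: [-0.522, 0.459, -0.478, 0.537]
force: [0.4, 0.3, -1.9]
finger_gap: 0.176
```

Run:
```python
from hang import *
snap("H"); s=manip.read_state(); print(s['position'],s['finger_gap'],s['time_s'],s['force'],tyaw(s)[0]); print(rk(s['position'])*1000)
crop("H","scene",130,80,230,200,6,"H1")
```

```text
[ 0.5247 -0.3187  0.1663] 0.17481335511833357 42.825 [ 0.4113  0.3842 -1.2357] 0.12149020161453997
[[  2.8568  -1.4812 166.3297]]
```

View pics/H1.png

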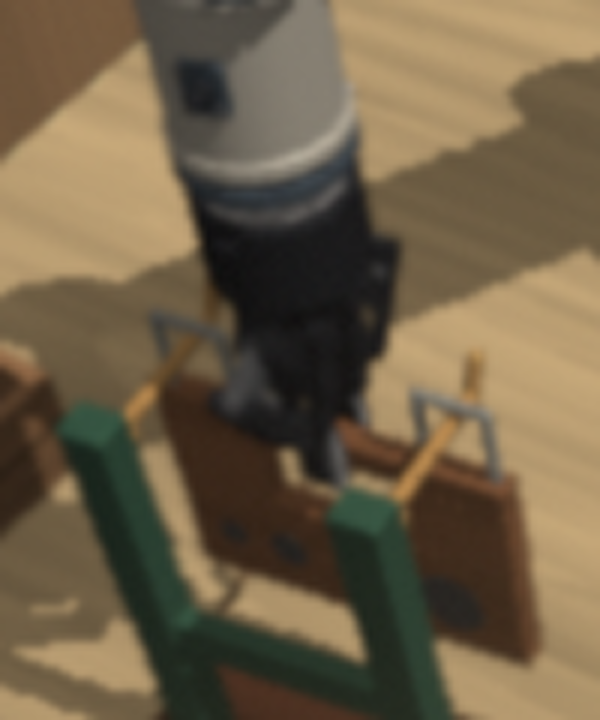

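Call:
{"method": "carry_out", "body": {
  "rows": "1 0 0 -0.003 0; 1 0 0 -0.005 0; 1 0 0 -0.005 0"
}}

```text
time_s: 43.2
position: [0.5248, -0.3188, 0.1617]
tool_rot: [-0.522, 0.458, -0.479, 0.537]
force: [-0.3, 0.0, -1.9]
finger_gap: 0.178
```

Call:
{"method": "carry_out", "body": {
  "rows": "1 0 0 -0.002 0; 1 0 0 -0.003 0; 1 0 0 -0.003 0"
}}

```text
time_s: 43.58
position: [0.5251, -0.3189, 0.1613]
tool_rot: [-0.522, 0.457, -0.48, 0.537]
force: [-3.4, 0.8, 7.5]
finger_gap: 0.174
```

Call:
{"method": "carry_out", "body": {
  "rows": "1 0 0 -0.001 0; 1 0 0 -0.002 0; 1 0 0 -0.002 0"
}}

```text
time_s: 43.95
position: [0.5254, -0.3189, 0.1613]
tool_rot: [-0.522, 0.456, -0.481, 0.537]
force: [-3.3, 2.8, 7.2]
finger_gap: 0.171
```

Run:
```python
from hang import *
snap("I"); s=manip.read_state(); print(s['position'],s['finger_gap'],s['time_s'],s['force'],s['moment']); print(rk(s['position'])*1000)
crop("I","scene",130,110,230,190,7,"I1")
```

```text
[ 0.5254 -0.3189  0.1613] 0.17680561827734975 44.05 [-3.5191  2.578   7.4467] [0.3966 0.4162 0.0687]
[[  3.4699  -1.7638 161.2548]]
```

View pics/I1.png

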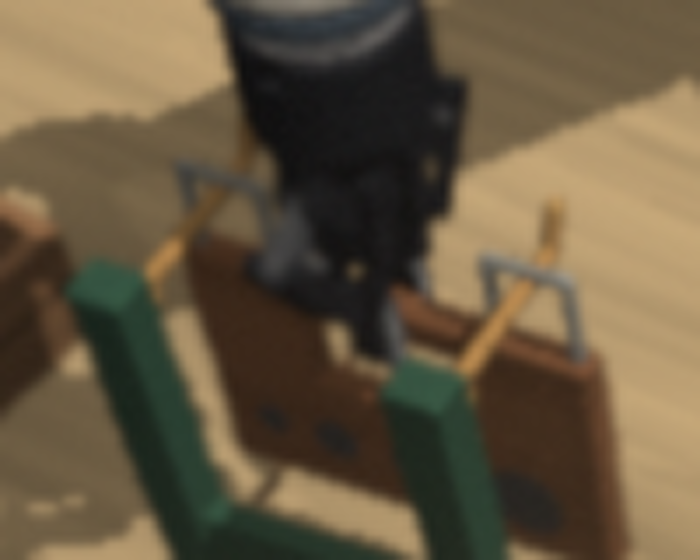

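Call:
{"method": "carry_out", "body": {
  "rows": "1 0 0 -0.002 0; 1 0 0 -0.004 0; 1 0 0 -0.004 0; 1 0 0 -0.004 0"
}}

```text
time_s: 44.55
position: [0.5257, -0.319, 0.1611]
tool_rot: [-0.521, 0.455, -0.482, 0.537]
force: [-6.1, 4.3, 14.2]
finger_gap: 0.178
```

Run:
```python
from hang import *
snap("J"); s=manip.read_state(); print(s['position'],s['finger_gap'],s['time_s'],s['force'],s['moment']); print(rk(s['position'])*1000)
crop("J","top",340,170,440,250,8,"J1")
crop("J","scene",145,120,225,180,9,"J2")
```

```text
[ 0.5257 -0.319   0.1611] 0.17425203832384278 44.65 [-5.4329  3.1242 13.5462] [0.7264 0.7698 0.0833]
[[  3.8395  -1.8646 161.1314]]
```

View pics/J1.png

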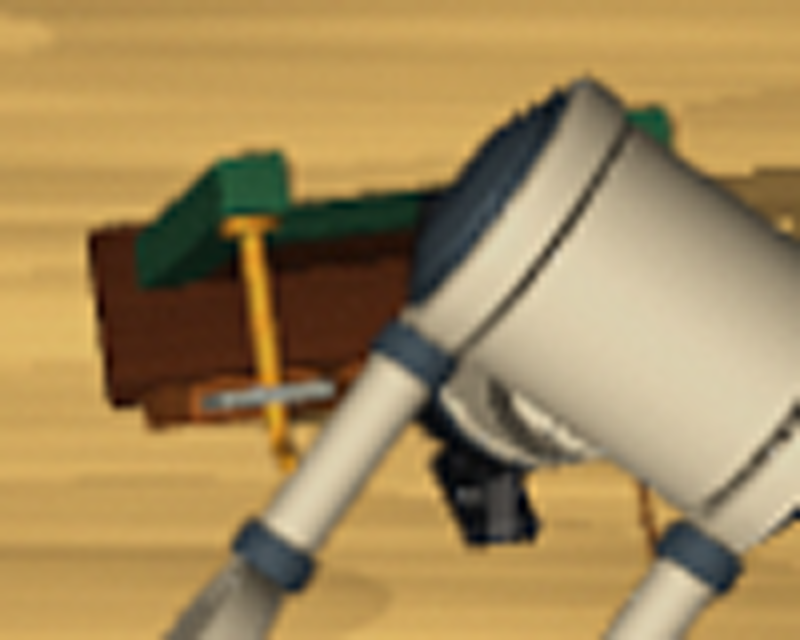

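View pics/J2.png

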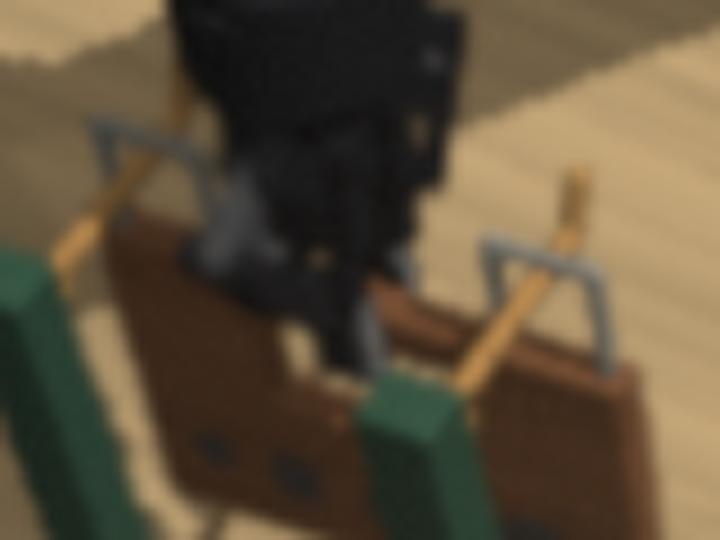

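Call:
{"method": "carry_out", "body": {
  "rows": "1 0 0 -0.003 0; 1 0 0 -0.006 0; 1 0 0 -0.008 0; 1 0 0 -0.008 0; 1 0 0 -0.008 0"
}}

```text
time_s: 45.28
position: [0.5264, -0.3191, 0.1609]
tool_rot: [-0.521, 0.452, -0.484, 0.538]
force: [-11.5, 7.4, 27.1]
finger_gap: 0.169
```

Run:
```python
from hang import *
snap("K"); s=manip.read_state(); print(s['position'],s['finger_gap'],s['time_s'],s['force'],s['moment'],tyaw(s)); print(rk(s['position'])*1000)
crop("K","scene",145,120,225,180,9,"K2")
```

```text
[ 0.5265 -0.3191  0.1609] 0.1757746103737287 45.375 [-12.0293   6.689   26.6895] [1.3973 1.2792 0.0811] (np.float64(0.1227459643744112), array([[ 0.1215,  0.0499,  0.9913],
       [-0.9924, -0.0122,  0.1223],
       [ 0.0182, -0.9987,  0.048 ]]))
[[  4.5405  -2.0354 160.9158]]
```

View pics/K2.png

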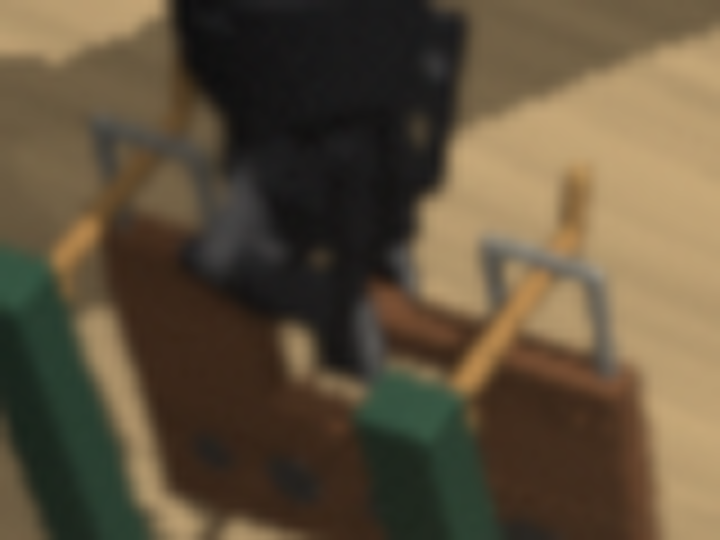

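Run:
```python
from hang import *
S=lambda x,y:np.array((145+x/9-.5,120+y/9-.5))
inv=lambda u:((u-[145,120]+.5)*9).round(1)
for dz in(0,.002,.004):
  for yy in (70,-70):
    for e in(18,-18):
      print(dz,yy,e,inv(proj("scene",ro+a*.002+b*(yy+e-2)/1000+np.array([0,0,.227+dz]))[0]), end=' ')
  print()
for yy in(.07,-.07): print("rod axis at x=0,x=-18 top tip",[inv(proj("scene",ro+a*x+b*yy+np.array([0,0,z]))[0]) for x,z in((.06,.22),(0,.22),(-.018,.22),(-.026,.24))])
crop("K","scene",150,125,172,150,28,"K3");crop("K","scene",194,138,216,163,28,"K4")
```

```text
0 70 18 [595.1 276.2] 0 70 -18 [489.9 243.9] 0 -70 18 [197.  154.3] 0 -70 -18 [ 99.5 124.6] 
0.002 70 18 [594.1 271.4] 0.002 70 -18 [488.8 239.2] 0.002 -70 18 [195.6 149.6] 0.002 -70 -18 [ 97.9 119.9] 
0.004 70 18 [593.1 266.7] 0.004 70 -18 [487.7 234.4] 0.004 -70 18 [194.1 144.9] 0.004 -70 -18 [ 96.3 115.2] 
rod axis at x=0,x=-18 top tip [array([455.2, 412.4]), array([554.9, 273.6]), array([583.8, 233.5]), array([586.9, 168.5])]
rod axis at x=0,x=-18 top tip [array([ 55.4, 283.9]), array([162.2, 153.2]), array([193.2, 115.3]), array([192.5,  51.4])]
```

View pics/K3.png

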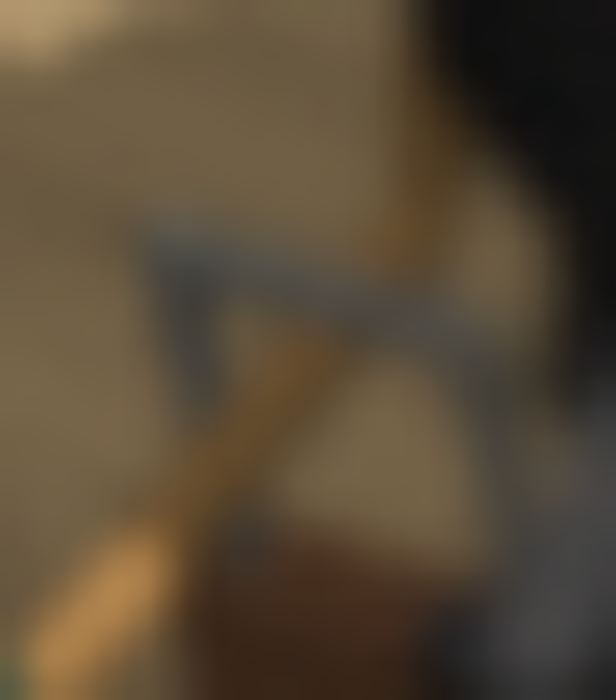

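View pics/K4.png

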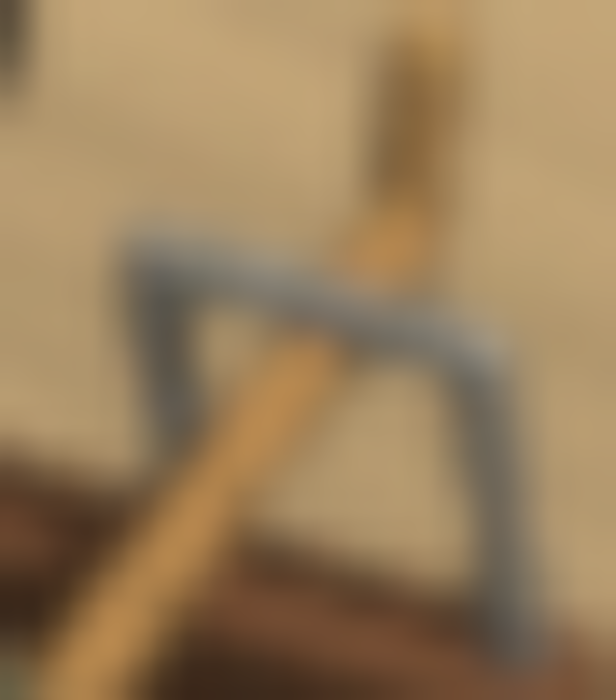

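Call:
{"method": "carry_out", "body": {
  "rows": "1 0 0 0 0; 1 0 0 0 0; 0.5 0 0 0 0; 0.2 0 0 0 0; 0.2 0 0 0 0; 0.2 0 0 0 0"
}}

```text
time_s: 46.12
position: [0.5264, -0.3191, 0.1605]
tool_rot: [-0.521, 0.452, -0.484, 0.538]
force: [0.6, -0.3, 0.4]
finger_gap: 0.4
```

Run:
```python
from hang import *
snap("L"); s=manip.read_state(); print(s['position'],s['finger_gap'],s['time_s'],s['force'],s['moment']); print(rk(s['position'])*1000)
crop("L","scene",130,80,230,200,6,"L2")
```

```text
[ 0.5264 -0.3191  0.1607] 0.39839282546329974 46.225 [-0.2413 -0.856  -0.5397] [0.002  0.0421 0.0629]
[[  4.5075  -2.0337 160.7456]]
```

View pics/L2.png

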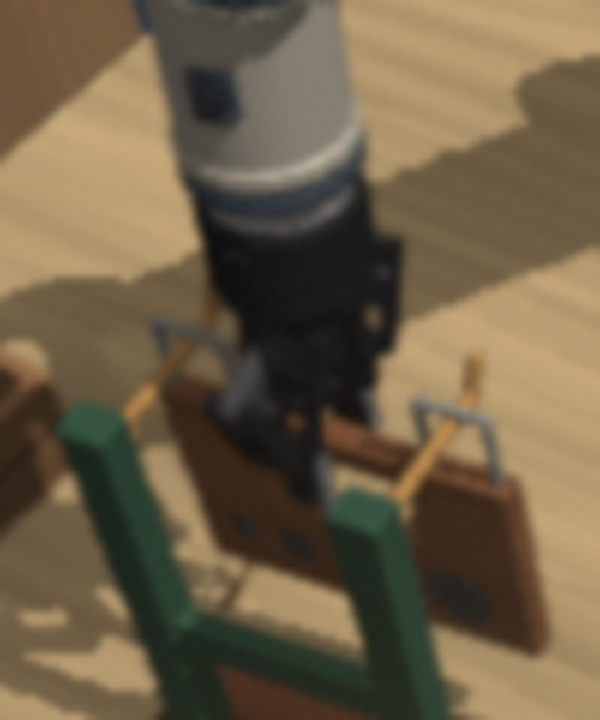

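Call:
{"method": "carry_out", "body": {
  "rows": "0.2 0 0 0.01 0; 0.2 0 0 0.03 0; 0.2 0 0 0.055 0; 0.2 0 0 0.085 0; 0.2 0 0 0.12 0; 0.2 0 0 0.15 0; 0.2 -0.03 0 0.17 0; 0.2 -0.07 0.03 0.17 0; 0.2 -0.1 0.08 0.17 0; 0.2 -0.11 0.13 0.17 0"
}}

```text
time_s: 47.48
position: [0.4149, -0.1881, 0.3334]
tool_rot: [-0.52, 0.452, -0.486, 0.538]
force: [1.0, -0.2, 0.6]
finger_gap: 0.399
```

Call:
{"method": "carry_out", "body": {
  "rows": "0.2 -0.01 0.05 0 0; 0.2 -0.01 0.1 0 0; 0.2 -0.01 0.15 0 0; 0.2 -0.01 0.2 0 0; 0.2 -0.01 0.2 0 0; 0.2 -0.01 0.2 0 0; 0.2 -0.01 0.2 0 0"
}}

```text
time_s: 48.35
position: [0.4049, 0.0108, 0.3339]
tool_rot: [-0.52, 0.452, -0.487, 0.537]
force: [-0.6, -0.2, -0.2]
finger_gap: 0.402
```

Run:
```python
from hang import *
snap("N"); s=manip.read_state(); print(s['position'],s['finger_gap'],s['time_s'],s['force'])
crop("N","scene",130,90,240,200,6,"N1")
crop("N","top",340,170,440,250,7,"N2")
```

```text
[0.4049 0.0108 0.3336] 0.400812781159877 48.45 [ 0.593   0.1269 -0.2178]
```

View pics/N1.png

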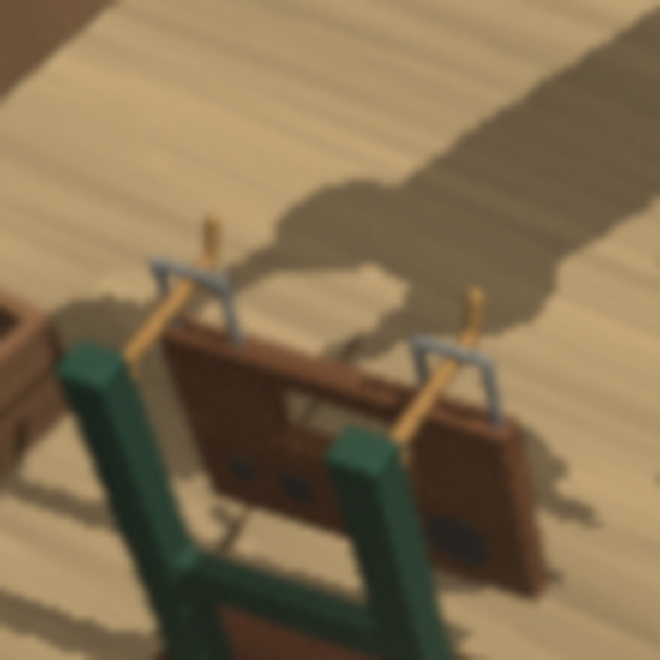

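View pics/N2.png

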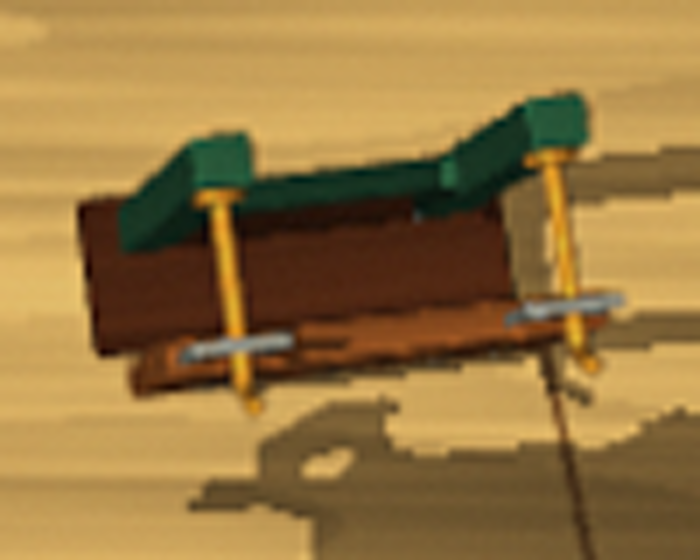

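View pics/N_top.png

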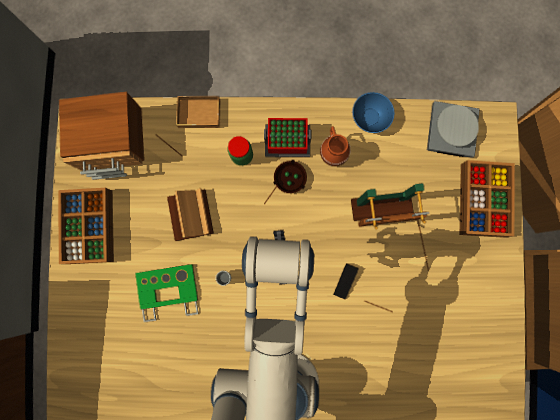

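Run:
```python
from h import *
a,_=load("a","top");b,_=load("N","top")
d=np.abs(a.astype(int)-b).max(2)
for n,(u,v) in dict(jar=(240,150),jug=(335,150),ash=(290,177),wedge=(346,281),glass=(223,278),bin=(288,135)).items(): print(n,d[v-15:v+15,u-18:u+18].mean().round(1))
print(manip.hand_in())
```

```text
jar 1.8
jug 1.6
ash 2.2
wedge 1.6
glass 4.7
bin 1.9
the job is handed in; nothing more can be done
None
```

The wooden board now hangs on the stand with one loop on each hook, and the job was handed in at about 48.5 s. The final pictures show both loops behind the hook tips and the gripper well clear.

- **First try spoiled:** I leaned the board on the rest, let go and took it again by the top rail. On the way to the stand its end evidently struck a hook (no picture was taken at that moment), and it twisted in the jaws. I laid it down on the shelf and repeated the whole sequence: lean with the loops uppermost, release, take again by the top rail. I then carried it higher and threaded both hooks.
- **Flipped face:** the board turned over when I laid it down, so it now hangs with the other face outward than it would have on the first try. It has gauge marks on both faces.
- **Force when laying it down:** the wrist force reached about 50 N. That was the board's end pressing on the shelf, under the 120 N limit.
- **Letting go:** I opened the gripper only after pressing down with about 27 N. The force and moment readings did not clearly show equal load on both loops. In the pictures both bars lay on their rods to within about 1 mm, and the board did not visibly shift on release.
- **Other objects:** comparing the first and last top pictures, the jar, jug, ashtray, wedge and bin are unchanged. The glass area differs slightly more, though the glass was still in place when I checked it mid-task, with a loop lying right beside it.

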